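# Clear the kettle away and put the jars into the pantry drawer

## Task

The kettle is in the way of the pantry drawer: first set it upright on the middle of the hotplate's cooking zone, then pull the drawer right out and stand every glass storage jar (there are three to five) upright in it, one to a cell, setting each down gently. Then push the drawer fully shut without slamming it, with the kettle still on its zone; leave the pepper mill, the cup, the green bottle and the spatula where they are.

Things in the scene. Friction and masses are not known exactly. Their poses are not given: they have to be found in the camera images.
- kettle: steel stove-top kettle, 150 mm across its base, 0.5 to 0.85 kg, starting in front of the drawer; origin at the centre of its underside, z up, spout along +x (tip 113 mm from the middle, 120 mm up). The black arched handle runs along its x over the lid, 200 mm to its top; lid knob top at 141 mm
- kettle_grip (a point): middle of the straight top of the kettle's handle, a round bar 20 mm thick and 90 mm long along the kettle's x, centre line 190 mm above its underside
- hotplate: portable white hotplate with a black glass top, 280 mm (its x) by 240 mm (its y), 55 mm tall, fixed; origin at the centre of its underside, control knob (28 mm across, 10 mm tall) on the top near its -x edge
- zone (a point): centre of the hotplate's round cooking zone (marked by a 166 mm grey circle), on the top surface, 55 mm above the worktop
- drawer (a joint): pull-out of the pantry drawer in m: 0 shut, 0.20 fully out along drawer_in's -x (towards the robot); stays where it is left, slides with about 2 N, up to 8 mm open at the start. It runs in a fixed, low white unit with a wooden top, 270 mm deep, 286 mm wide, 142 mm tall. Drawer front 16 mm thick, its top 135 mm above the worktop. Standing jars pass under the unit's top
- drawer_in (a point): centre of the drawer's inside floor, moving with it, 22 mm above the worktop, x pointing into the unit (away from the robot), z up. 6 cells of 76 x 76 mm: centres at x -40, +40 and y -80, 0, +80 mm from here. Dividers (4 mm), sides and back stand 58 mm above the floor; the drawer front's inner face is at x = -78 mm, 113 mm above the floor
- drawer_handle (a point): middle of the drawer's steel bow handle, moving with it: a round bar 10 mm thick, 128 mm long along y of drawer_in, its centre line 42 mm in front of the drawer front and 115 mm above the worktop; free to be gripped from above, fingers closing along x of drawer_in
- jar1: squat cylindrical glass storage jar with a flat steel lid, straight-sided, 52 mm diameter and 98 mm tall with its lid, 0.14 to 0.28 kg; origin at the centre of its underside, z up through the lid. Stands on the worktop at the start; may be absent
- jar2: squat cylindrical glass storage jar with a flat steel lid, straight-sided, 52 mm diameter and 98 mm tall with its lid, 0.14 to 0.28 kg; origin at the centre of its underside, z up through the lid. Stands on the worktop at the start; may be absent
- jar3: squat cylindrical glass storage jar with a flat steel lid, straight-sided, 52 mm diameter and 98 mm tall with its lid, 0.14 to 0.28 kg; origin at the centre of its underside, z up through the lid. Stands on the worktop at the start; may be absent
- jar4: squat cylindrical glass storage jar with a flat steel lid, straight-sided, 52 mm diameter and 98 mm tall with its lid, 0.14 to 0.28 kg; origin at the centre of its underside, z up through the lid. Stands on the worktop at the start; may be absent
- jar5: squat cylindrical glass storage jar with a flat steel lid, straight-sided, 52 mm diameter and 98 mm tall with its lid, 0.14 to 0.28 kg; origin at the centre of its underside, z up through the lid. Stands on the worktop at the start; may be absent
- mill: dark wooden pepper mill, 52 mm diameter, 153 mm tall, standing among the jars; origin at the centre of its underside; to be left alone
- cup: white cup without handle, 66 mm across the rim, 75 mm tall, standing among the jars; origin at the centre of its underside; to be left alone
- soap: green bottle with a white cap and a paper label, 60 mm across, 190 mm tall, on the worktop at the left, behind the jars; to be left alone
- spatula: wooden-handled metal spatula, 260 mm long, lying at the left; to be left alone

How it is judged:
By the outcome, as a careful person would: the job done as asked, in the order asked, and still so for the second after the job is handed in, with the robot touching nothing.
Of jar1, jar2, jar3, jar4, jar5 only 3 to 5 are there at a start; the rules pass over those that are not, and their reading is None.
At some moment in a run one of jar1, jar2, jar3, jar4, jar5, kettle may be knocked a few centimetres aside while the robot is not near it.
It also fails if it takes over 210 s, if anything falls off the work surface, if the arm or the gripper's body presses on something with over 40 N, if the wrist force passes 120 N, or if a joint passes its speed limit or range.

## Robot

A 6-joint arm with a two-finger parallel gripper is mounted at the origin on the work surface. World frame = base frame: x ahead of the robot, y to its left, z up, the work surface at z = 0. Lengths are in m, angles in rad, forces in N, time in s.
With the tool pointing down it reaches from about 0.35 to 0.975 m from the base axis. Payload 4.9 kg.
Tool frame: the origin (TCP) lies at the very end of the fingers, on their centre line; the grasp point (between the pads) lies 19 mm behind it; z points along the fingers, y is the line along which they close (so a half turn about z gives the same grasp; the last joint's range is limited). The gripper opens to 85 mm and grips with 20 to 120 N. Pads are 22 mm wide; open, the fingers measure 114 mm over their backs; the gripper's body (76 mm by 85 mm) begins 54 mm behind the grasp point. The pads swing forward as they close: fully open they stand 13 mm farther back than shut.
Start: joints at [-1.36, 0.053, 1.613, -0, 1.476, -0.119], TCP at [0.202, -0.591, 0.231] pointing down, gripper open.
Joint ranges: [-3.01, 3.01], [-1.01, 2.22], [0.06, 2.58], [-1.02, 4.17], [0.09, 2.62], [-3.14, 3.14]. Speed limits (rad/s): [2.57, 2.57, 3.14, 3.14, 3.14, 3.14].

## Interface

Orientations are given as a unit quaternion [w, x, y, z].
In Python, from plant import manip gives the robot as it stands.
- The arm moves only by the tool send_rows, never from a script. Its argument "increments" is a list of rows, each an object of numbers: "claw": the closure, from -1 (fully open) to 1 (shut); "dx", "dy", "dz": the shift along the tool's x, y, z in units of 0.5 m (1.0 is 0.5 m); "yaw": the turn about the tool's z in units of 1.5 rad (1.0 is 1.5 rad). A call has 1 to 20 rows; each row is the pose to reach, as a shift and turn from the pose commanded when the call began, along the tool's axes at that moment; what a row does not reach only later rows make up. A row lasts 1/8 s, in which the tool goes at most 62.5 mm and 10.7 degrees, less where a joint would pass 70% of its speed; a pose out of reach is approached as far as the arm can. A call with a number of a shift or a turn outside -1 to 1 is refused whole. A call with a gripper value outside its range is refused whole. The fingers move at their own pace and stop on an object; the grip force is fixed at half the most. Time passes only in rows, so rows that repeat a pose let the fingers close. It gives the time, the measured TCP pose, the force, the opening and the grip force at its end, in the units of the state.
- manip.state(): the state, without advancing time (a new reading comes with each control period).
- manip.grab_frame(name): name is "side" or "top" or "wrist"; returns the picture (384x512x3 uint8, red, green, blue); there is no depth.
- manip.camera_params(name): a dict with "camera_matrix" (3x3 intrinsics, pixels), "extrinsics" (4x4, takes a point from world to camera coordinates); the wrist camera has in their place "tool_from_camera" (4x4, takes a point from camera to tool coordinates, whose origin is the TCP and whose axes are the flange's). Camera axes: x right, y down, z forward; pixel columns grow to the right and rows downward; lengths in m; the calibration is good to about 2 mm. The wrist camera is an equidistant fisheye: a pixel r from the principal point sees the ray r / f radians off the axis. A picture is of the moment at which its call begins: read the wrist's pose just before it. camera_params takes no time and is no camera call.
- manip.job_done(): hands the job in; it is judged then, once.
The state is a dict: "time": time; "joint_pos": joint angles; "joint_vel": joint speeds; "joint_efforts": joint torques, N m; "tool_pos": TCP position; "tool_rot": TCP orientation; "contact_force": force on the tool from outside, world axes, zero at the start; "ft_torque": the same for the moment, N m; "gripper_width": opening from 0.0 (shut) to 1.0 (fully open); "grasp_force": force on a finger pad.
Only numpy, scipy, OpenCV 4.12 (cv2) and the standard library are available. Lean on these libraries where they do the work, as an engineer would, in place of code of your own. Each camera call takes 0.05 s, during which the arm holds its last target. There are 200 camera calls.

## Working session

There is one attempt and no reset: what is moved stays moved. The work goes in short steps, Python scripts to look and compute and a tool call to move; the robot and the scene stay as the last step left them, time stands still between calls to the robot, and variables do not carry over. Pictures are saved under pics/ and viewed, at most 14 in all, crops included, and the job is handed in when it is done.

Besides the shell and the picture viewer there is one more tool, called as name(argument=value, ...), one argument or row to a line, values as JSON. send_rows: Moves the arm, as the interface text tells. Shifts and turns lie within -1 to 1; 1 stands for 0.5 m of shift or 1.5 rad of turn. Its arguments: {"type":"object","properties":{"increments":{"type":"array","items":{"type":"object","properties":{"claw":{"type":"number"},"dx":{"type":"number"},"dy":{"type":"number"},"dz":{"type":"number"},"yaw":{"type":"number"}}}}},"required":["increments"]}

```bash
mkdir -p pics; ls; python3 - <<'E'
from plant import manip
import cv2,numpy as np
np.set_printoptions(precision=4,suppress=True)
for n in("top","side"):
    im=manip.grab_frame(n); cv2.imwrite(f"pics/{n}0.png",cv2.resize(im[:,:,::-1],None,fx=1.5,fy=1.5,interpolation=cv2.INTER_CUBIC))
    print(n,manip.camera_params(n))
print(manip.camera_params("wrist"))
print(manip.state())
E
```

```text
pics
top {'camera_matrix': array([[389.163 ,   0.    , 258.5744],
       [  0.    , 389.163 , 190.2542],
       [  0.    ,   0.    ,   1.    ]]), 'extrinsics': array([[-0.0238, -0.9997, -0.0036,  0.0498],
       [-0.9864,  0.0241, -0.1624,  0.6032],
       [ 0.1624, -0.0003, -0.9867,  1.4536],
       [ 0.    ,  0.    ,  0.    ,  1.    ]])}
side {'camera_matrix': array([[452.5373,   0.    , 256.4386],
       [  0.    , 452.5373, 190.7899],
       [  0.    ,   0.    ,   1.    ]]), 'extrinsics': array([[-0.9222,  0.3867,  0.0078,  0.4997],
       [ 0.2196,  0.54  , -0.8125, -0.0255],
       [-0.3184, -0.7476, -0.5829,  1.9145],
       [ 0.    ,  0.    ,  0.    ,  1.    ]])}
{'camera_matrix': array([[297.3186,   0.    , 256.725 ],
       [  0.    , 297.3186, 194.0371],
       [  0.    ,   0.    ,   1.    ]]), 'tool_from_camera': array([[ 0.0005, -0.9519, -0.3064,  0.0792],
       [ 1.    ,  0.0009, -0.0011, -0.0005],
       [ 0.0013, -0.3064,  0.9519, -0.144 ],
       [ 0.    ,  0.    ,  0.    ,  1.    ]])}
{'time': 0.1, 'joint_pos': array([-1.36  ,  0.0533,  1.6141,  0.    ,  1.476 , -0.119 ]), 'joint_vel': array([-0.0003, -0.001 , -0.005 , -0.0002,  0.0008, -0.0003]), 'joint_efforts': array([ -0.0005, -39.4906, -37.1364,  -0.0001,   0.0039,  -0.    ]), 'tool_pos': array([ 0.2023, -0.5908,  0.2302]), 'tool_rot': array([-0.0009,  0.9864,  0.1642, -0.    ]), 'contact_force': array([-0.0257, -0.101 ,  0.8149]), 'ft_torque': array([ 0.0106, -0.0169,  0.0121]), 'grasp_force': 0.0, 'gripper_width': 0.9954291485685939}
```

View pics/top0.png

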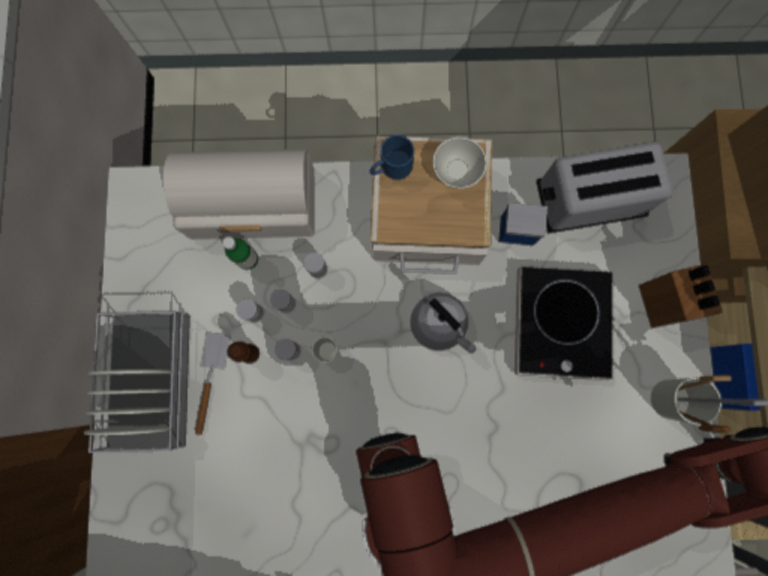

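View pics/side0.png

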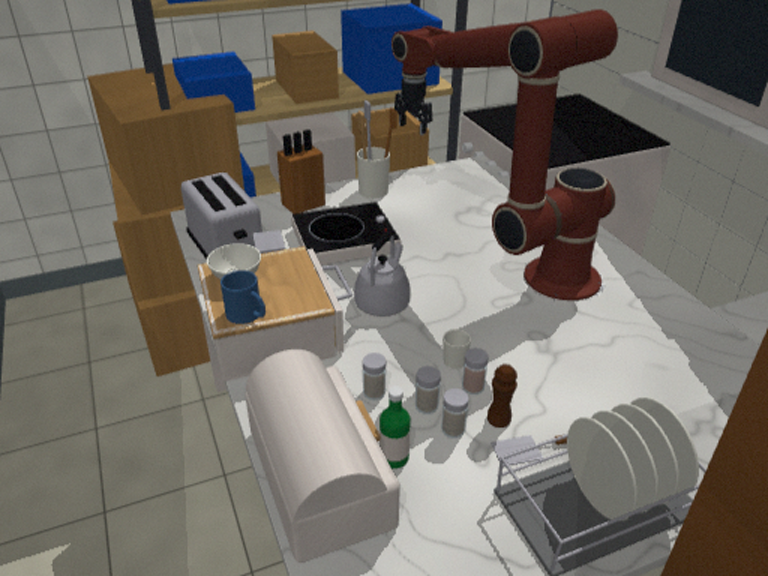

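Top view: four jars at (315,264), (283,300), (249,311) and (287,350), the cup at (325,350), the mill at (242,352), the kettle at (440,320) and the zone at (566,312). I'll enlarge.

```bash
cat > h.py <<'E'
from plant import manip
import cv2,numpy as np
from scipy.spatial.transform import Rotation as R
np.set_printoptions(precision=4,suppress=True)
def ray(n,u,v):
    p=manip.camera_params(n);K=p["camera_matrix"];E=p["extrinsics"]
    d=E[:3,:3].T@np.linalg.inv(K)@[u,v,1]; return -E[:3,:3].T@E[:3,3],d
def at(n,u,v,z):
    o,d=ray(n,u,v); return (o+d*(z-o[2])/d[2])[:2]
def proj(n,P):
    p=manip.camera_params(n); q=p["extrinsics"]@np.append(P,1); q=p["camera_matrix"]@q[:3]; return q[:2]/q[2]
def crop(im,x0,y0,x1,y1,s,f):
    c=cv2.resize(im[y0:y1,x0:x1,::-1],None,fx=s,fy=s,interpolation=cv2.INTER_CUBIC)
    st=10
    for x in range((x0//st+1)*st,x1,st):
        cv2.line(c,(int((x-x0)*s),0),(int((x-x0)*s),6),(0,0,255),1)
        cv2.putText(c,str(x),(int((x-x0)*s)-10,18),0,.4,(0,0,255),1)
    for y in range((y0//st+1)*st,y1,st):
        cv2.line(c,(0,int((y-y0)*s)),(6,int((y-y0)*s)),(0,0,255),1)
        cv2.putText(c,str(y),(8,int((y-y0)*s)+4),0,.4,(0,0,255),1)
    cv2.imwrite(f,c)
E
python3 - <<'E'
from h import *
im=manip.grab_frame("top")
crop(im,130,150,245,250,5.9,"pics/jars.png")
crop(im,240,150,415,260,4.5,"pics/ket.png")
E
```

```text
(no output)
```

View pics/jars.png

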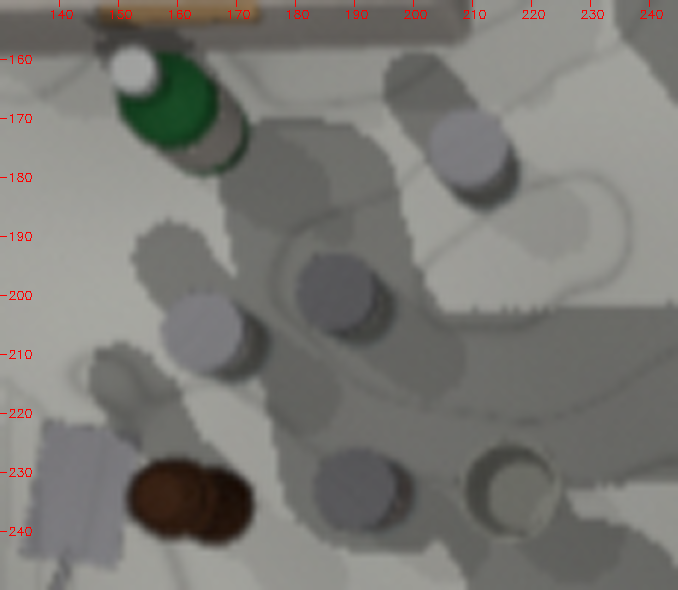

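View pics/ket.png

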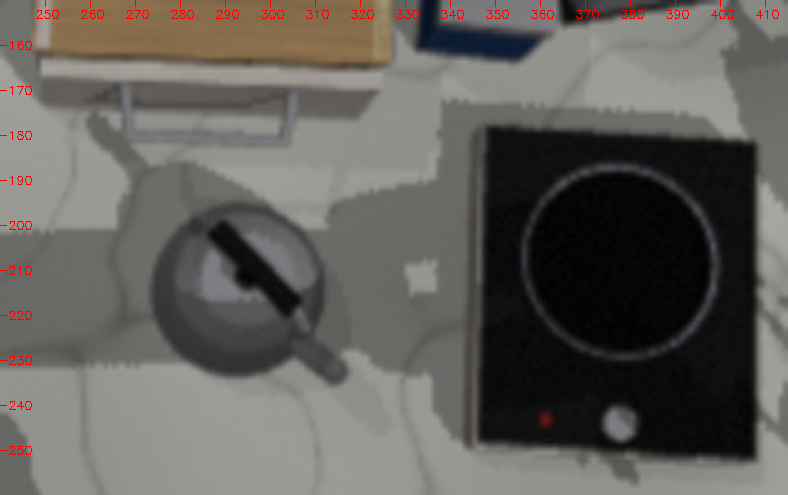

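```bash
python3 - <<'E'
from h import *
def c(n,u,v,s,x0,y0,z): 
    p=at("top",(u+.5)/s+x0-.5,(v+.5)/s+y0-.5,z); print(n,p,"r",np.hypot(*p)); return p
J=lambda n,u,v,z:c(n,u,v,5.9,130,150,z)
K=lambda n,u,v,z:c(n,u,v,4.5,240,150,z)
A=[J("A",468,149,.098),J("B",334,293,.098),J("C",202,332,.098),J("D",354,489,.098)]
J("cup",511,490,.075);J("mill",165,497,.15);J("soap",132,70,.19)
K("grip",255,268,.198);a=K("bar1",217,230,.198);b=K("bar2",293,308,.198);K("spout",337,374,.12);K("basefoot",240,300,0.03)
d=b-a;print("kettle yaw",np.arctan2(d[1],d[0]))
K("zone",620.5,261,.055);K("knob",620,423,.065)
h=[K("h1",128,137,.12),K("h2",288,143,.12)];d=h[0]-h[1];print("hdl mid",(h[0]+h[1])/2,"len",np.hypot(*d),"yaw of -x?",np.arctan2(-d[0],d[1]))
K("front top L",40,75,.135);K("front top R",383,88,.135)
K("plate TL",483,127,.055);K("plate TR",755,143,.055);K("plate BL",478,442,.055);K("BR",755,460,.055)
for p in A: print(proj("side",[*p,.098])*1.5)
E
```

```text
A [0.6596 0.2206] r 0.6954861529914026
B [0.5689 0.3055] r 0.6457440645929345
C [0.5461 0.3885] r 0.6702006672880255
D [0.4454 0.2923] r 0.5327078077281777
cup [0.4437 0.1971] r 0.48552844796600697
mill [0.4402 0.3963] r 0.5923450592181017
soap [0.6937 0.4104] r 0.8060196449190972
grip [ 0.5106 -0.0931] r 0.5190040817620251
bar1 [ 0.5406 -0.065 ] r 0.5445430133911104
bar2 [ 0.4792 -0.1208] r 0.49422472888146424
spout [ 0.4323 -0.163 ] r 0.462016038795509
basefoot [ 0.5022 -0.0953] r 0.5111587734831172
kettle yaw -2.404174405079811
zone [ 0.5252 -0.4168] r 0.6704471458878728
knob [ 0.3891 -0.4034] r 0.5604285064156441
h1 [ 0.6299 -0.0007] r 0.6299481705336024
h2 [ 0.6217 -0.1317] r 0.6355238080311935
hdl mid [ 0.6258 -0.0662] len 0.13128411427043427 yaw of -x? -0.0626541599439297
front top L [0.6804 0.0702] r 0.683992229681928
front top R [ 0.6626 -0.2093] r 0.6949066227468907
plate TL [ 0.6436 -0.3073] r 0.7132469847427975
plate TR [ 0.624  -0.5393] r 0.824752420510379
plate BL [ 0.3764 -0.2869] r 0.4733082716523317
BR [ 0.3561 -0.5163] r 0.6272104828805565
[374.3418 358.9118]
[428.6769 372.8039]
[456.2753 395.6043]
[476.5581 354.4159]
```

```bash
cat >> h.py <<'E'
def tool():
    s=manip.state(); T=np.eye(4); q=s["tool_rot"]; T[:3,:3]=R.from_quat([q[1],q[2],q[3],q[0]]).as_matrix(); T[:3,3]=s["tool_pos"]; return T
def mv(x,y,z,phi=None):
    "units of a move to a world point, tool x heading phi (mod pi)"
    T=tool(); d=T[:3,:3].T@(np.array([x,y,z])-T[:3,3])/.5
    p=np.arctan2(T[1,0],T[0,0]); w=0 if phi is None else -((phi-p+np.pi/2)%np.pi-np.pi/2)/1.5
    print("d",d.round(4),"yaw",round(w,4),"phi now",p.round(3)); return d,w
def wproj(P,T=None):
    p=manip.camera_params("wrist"); W=np.linalg.inv((tool() if T is None else T)@p["tool_from_camera"])
    rv=cv2.Rodrigues(W[:3,:3])[0]
    return cv2.fisheye.projectPoints(np.array(P,float).reshape(-1,1,3),rv,W[:3,3].copy(),p["camera_matrix"],np.zeros(4))[0][:,0]
def wat(u,v,z,T):
    p=manip.camera_params("wrist"); C=T@p["tool_from_camera"]
    n=cv2.fisheye.undistortPoints(np.array([[[u,v]]],float),p["camera_matrix"],np.zeros(4))[0,0]
    d=C[:3,:3]@[n[0],n[1],1]; return (C[:3,3]+d*(z-C[2,3])/d[2])[:2]
E
python3 - <<'E'
from h import *
mv(.508,-.093,.30,.738)
E
```

```text
d [ 0.9009 -0.7443 -0.138 ] yaw -0.2722 phi now 0.33
```

send_rows(
  increments=[
    {"dz": -0.07,"claw": -1},
    {"dz": -0.138,"claw": -1},
    {"dx": 0.05,"dy": -0.04,"dz": -0.138,"yaw": -0.02,"claw": -1},
    {"dx": 0.12,"dy": -0.1,"dz": -0.138,"yaw": -0.04,"claw": -1},
    {"dx": 0.2,"dy": -0.165,"dz": -0.138,"yaw": -0.07,"claw": -1},
    {"dx": 0.28,"dy": -0.231,"dz": -0.138,"yaw": -0.09,"claw": -1},
    {"dx": 0.36,"dy": -0.297,"dz": -0.138,"yaw": -0.12,"claw": -1},
    {"dx": 0.44,"dy": -0.363,"dz": -0.138,"yaw": -0.14,"claw": -1},
    {"dx": 0.52,"dy": -0.43,"dz": -0.138,"yaw": -0.17,"claw": -1},
    {"dx": 0.6,"dy": -0.495,"dz": -0.138,"yaw": -0.2,"claw": -1},
    {"dx": 0.68,"dy": -0.56,"dz": -0.138,"yaw": -0.22,"claw": -1},
    {"dx": 0.76,"dy": -0.627,"dz": -0.138,"yaw": -0.25,"claw": -1},
    {"dx": 0.84,"dy": -0.69,"dz": -0.138,"yaw": -0.272,"claw": -1},
    {"dx": 0.88,"dy": -0.73,"dz": -0.138,"yaw": -0.272,"claw": -1},
    {"dx": 0.9,"dy": -0.744,"dz": -0.138,"yaw": -0.272,"claw": -1},
    {"dx": 0.9,"dy": -0.744,"dz": -0.138,"yaw": -0.272,"claw": -1},
    {"dx": 0.9,"dy": -0.744,"dz": -0.138,"yaw": -0.272,"claw": -1},
  ],
)

```text
invalid input
```

```bash
python3 - <<'E'
from h import *
T=tool();print(T[:3,3])
im=manip.grab_frame("wrist");cv2.imwrite("pics/w1.png",cv2.resize(im[:,:,::-1],None,fx=1.5,fy=1.5))
print(1.5*wproj([[.508,-.093,.2],[.5406,-.065,.2],[.4792,-.1208,.2],[.432,-.163,.12]],T))
E
```

```text
[ 0.2023 -0.5908  0.2304]
[[ -57.7998 -195.0144]
 [ -54.1287 -214.3056]
 [ -59.2149 -176.5931]
 [  -1.4191 -110.0008]]
```

View pics/w1.png

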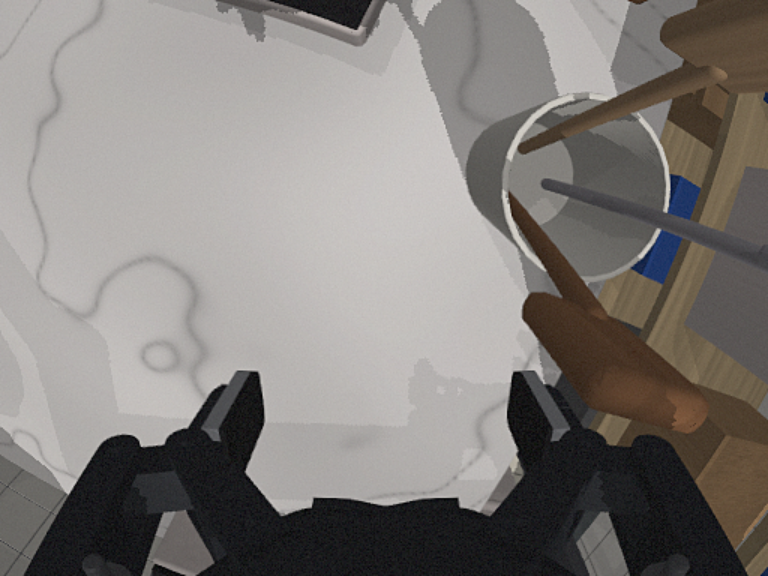

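The move was refused, so the wrist picture only shows empty worktop. I'll send every key in each row.

send_rows(
  increments=[
    {"dx": 0,"dy": 0,"dz": -0.07,"yaw": 0,"claw": -1},
    {"dx": 0,"dy": 0,"dz": -0.138,"yaw": 0,"claw": -1},
    {"dx": 0.05,"dy": -0.04,"dz": -0.138,"yaw": -0.02,"claw": -1},
    {"dx": 0.12,"dy": -0.1,"dz": -0.138,"yaw": -0.04,"claw": -1},
    {"dx": 0.2,"dy": -0.165,"dz": -0.138,"yaw": -0.07,"claw": -1},
    {"dx": 0.28,"dy": -0.231,"dz": -0.138,"yaw": -0.09,"claw": -1},
    {"dx": 0.36,"dy": -0.297,"dz": -0.138,"yaw": -0.12,"claw": -1},
    {"dx": 0.44,"dy": -0.363,"dz": -0.138,"yaw": -0.14,"claw": -1},
    {"dx": 0.52,"dy": -0.43,"dz": -0.138,"yaw": -0.17,"claw": -1},
    {"dx": 0.6,"dy": -0.495,"dz": -0.138,"yaw": -0.2,"claw": -1},
    {"dx": 0.68,"dy": -0.56,"dz": -0.138,"yaw": -0.22,"claw": -1},
    {"dx": 0.76,"dy": -0.627,"dz": -0.138,"yaw": -0.25,"claw": -1},
    {"dx": 0.84,"dy": -0.69,"dz": -0.138,"yaw": -0.272,"claw": -1},
    {"dx": 0.88,"dy": -0.73,"dz": -0.138,"yaw": -0.272,"claw": -1},
    {"dx": 0.9,"dy": -0.744,"dz": -0.138,"yaw": -0.272,"claw": -1},
    {"dx": 0.9,"dy": -0.744,"dz": -0.138,"yaw": -0.272,"claw": -1},
    {"dx": 0.9,"dy": -0.744,"dz": -0.138,"yaw": -0.272,"claw": -1},
  ],
)

```text
time: 2.33
tool_pos: [0.5073, -0.0946, 0.3002]
tool_rot: [0.0, 0.933, 0.36, -0.0]
contact_force: [-0.2, 0.0, 0.1]
gripper_width: 1.002
grasp_force: 0.0
```

```bash
python3 - <<'E'
from h import *
T=tool();print(T[:3,3])
im=manip.grab_frame("wrist");cv2.imwrite("pics/w2.png",cv2.resize(im[:,:,::-1],None,fx=1.5,fy=1.5))
print(1.5*wproj([[.508,-.093,.2],[.5406,-.065,.2],[.4792,-.1208,.2],[.432,-.163,.12]],T))
E
```

```text
[ 0.5073 -0.0946  0.3002]
[[384.5777 289.9751]
 [386.6913 215.6376]
 [386.6336 352.8704]
 [385.6944 379.5495]]
```

View pics/w2.png

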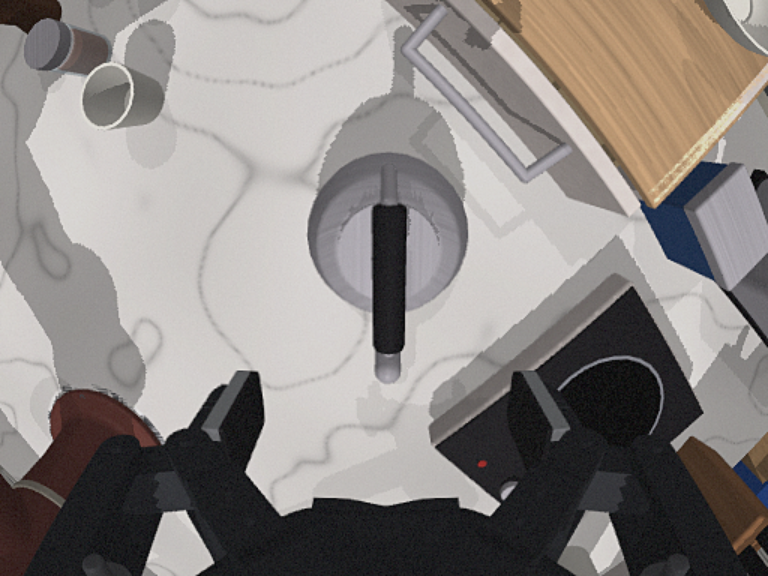

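```bash
python3 - <<'E'
from h import *
T=tool()
f=lambda u,v,z:wat((u+.5)/1.5-.5,(v+.5)/1.5-.5,z,T)
a,b=f(389,205,.2),f(389,352,.2);print("bar",a,b,(a+b)/2,np.arctan2(*(b-a)[::-1]));g=(a+b)/2
print("spout",f(388,375,.13))
h1,h2=f(408,47,.12),f(528,178,.12);print("hdl",h1,h2,(h1+h2)/2,h1-h2)
print("zone",f(611,402,.055), "cup",f(108,95,.075))
mv(*g,.172,.738)
E
```

```text
bar [ 0.5459 -0.0618] [ 0.4806 -0.1213] [ 0.5132 -0.0916] -2.4024858977253327
spout [ 0.4405 -0.1575]
hdl [ 0.6347 -0.0003] [ 0.6256 -0.1301] [ 0.6302 -0.0652] [0.0091 0.1299]
zone [ 0.5471 -0.4019] cup [0.4468 0.1975]
d [0.0129 0.0034 0.2566] yaw -0.0012 phi now 0.736
```

send_rows(
  increments=[
    {"dx": 0.01,"dy": 0.003,"dz": 0.03,"yaw": 0,"claw": -1},
    {"dx": 0.01,"dy": 0.003,"dz": 0.09,"yaw": 0,"claw": -1},
    {"dx": 0.01,"dy": 0.003,"dz": 0.15,"yaw": 0,"claw": -1},
    {"dx": 0.01,"dy": 0.003,"dz": 0.2,"yaw": 0,"claw": -1},
    {"dx": 0.01,"dy": 0.003,"dz": 0.24,"yaw": 0,"claw": -1},
    {"dx": 0.01,"dy": 0.003,"dz": 0.256,"yaw": 0,"claw": -1},
    {"dx": 0.01,"dy": 0.003,"dz": 0.256,"yaw": 0,"claw": -1},
    {"dx": 0.01,"dy": 0.003,"dz": 0.256,"yaw": 0,"claw": 1},
    {"dx": 0.01,"dy": 0.003,"dz": 0.256,"yaw": 0,"claw": 1},
    {"dx": 0.01,"dy": 0.003,"dz": 0.256,"yaw": 0,"claw": 1},
    {"dx": 0.01,"dy": 0.003,"dz": 0.256,"yaw": 0,"claw": 1},
    {"dx": 0.01,"dy": 0.003,"dz": 0.256,"yaw": 0,"claw": 1},
    {"dx": 0.01,"dy": 0.003,"dz": 0.256,"yaw": 0,"claw": 1},
    {"dx": 0.01,"dy": 0.003,"dz": 0.256,"yaw": 0,"claw": 1},
  ],
)

```text
time: 4.12
tool_pos: [0.5129, -0.0917, 0.1729]
tool_rot: [0.001, 0.933, 0.361, 0.001]
contact_force: [1.9, -1.6, 2.1]
gripper_width: 0.212
grasp_force: 58.7
```

```bash
python3 - <<'E'
from h import *
print(tool()[:3,3])
mv(.5252,-.4168,.27)
E
```

```text
[ 0.5129 -0.0917  0.1729]
d [-0.4191  0.498  -0.1936] yaw 0 phi now 0.738
```

send_rows(
  increments=[
    {"dx": 0,"dy": 0,"dz": -0.02,"yaw": 0,"claw": 1},
    {"dx": 0,"dy": 0,"dz": -0.06,"yaw": 0,"claw": 1},
    {"dx": 0,"dy": 0,"dz": -0.11,"yaw": 0,"claw": 1},
    {"dx": 0,"dy": 0,"dz": -0.16,"yaw": 0,"claw": 1},
    {"dx": -0.01,"dy": 0.012,"dz": -0.19,"yaw": 0,"claw": 1},
    {"dx": -0.03,"dy": 0.036,"dz": -0.194,"yaw": 0,"claw": 1},
    {"dx": -0.06,"dy": 0.072,"dz": -0.194,"yaw": 0,"claw": 1},
    {"dx": -0.1,"dy": 0.119,"dz": -0.194,"yaw": 0,"claw": 1},
    {"dx": -0.14,"dy": 0.166,"dz": -0.194,"yaw": 0,"claw": 1},
    {"dx": -0.18,"dy": 0.214,"dz": -0.194,"yaw": 0,"claw": 1},
    {"dx": -0.22,"dy": 0.261,"dz": -0.194,"yaw": 0,"claw": 1},
    {"dx": -0.26,"dy": 0.309,"dz": -0.194,"yaw": 0,"claw": 1},
    {"dx": -0.3,"dy": 0.356,"dz": -0.194,"yaw": 0,"claw": 1},
    {"dx": -0.34,"dy": 0.404,"dz": -0.194,"yaw": 0,"claw": 1},
    {"dx": -0.375,"dy": 0.446,"dz": -0.194,"yaw": 0,"claw": 1},
    {"dx": -0.4,"dy": 0.476,"dz": -0.194,"yaw": 0,"claw": 1},
    {"dx": -0.414,"dy": 0.492,"dz": -0.194,"yaw": 0,"claw": 1},
    {"dx": -0.419,"dy": 0.498,"dz": -0.194,"yaw": 0,"claw": 1},
    {"dx": -0.419,"dy": 0.498,"dz": -0.194,"yaw": 0,"claw": 1},
    {"dx": -0.419,"dy": 0.498,"dz": -0.194,"yaw": 0,"claw": 1},
  ],
)

```text
time: 6.62
tool_pos: [0.5251, -0.4157, 0.2695]
tool_rot: [-0.0, 0.933, 0.361, 0.0]
contact_force: [0.7, 1.1, -8.0]
gripper_width: 0.213
grasp_force: 59.1
```

```bash
python3 - <<'E'
from h import *
T=tool()
print(proj("top",[.5252,-.4168,.055]))
wi=manip.grab_frame("wrist"); ti=manip.grab_frame("top")
a=cv2.resize(wi,(400,300),interpolation=cv2.INTER_AREA); 
crop(ti,330,165,420,260,6,"pics/t2.png"); b=cv2.imread("pics/t2.png"); b=cv2.resize(b,(540,570))
crop(wi,150,60,380,260,3,"pics/w3.png")
c=np.zeros((570,800,3),np.uint8); c[:,:540]=b; c[:195,540:]=cv2.resize(wi[:,:,::-1],(260,195)); cv2.imwrite("pics/c3.png",c)
mv(.5252,-.4168,.232)
E
```

```text
[377.5087 207.6038]
d [-0.001   0.0016  0.0749] yaw 0 phi now 0.739
```

View pics/c3.png

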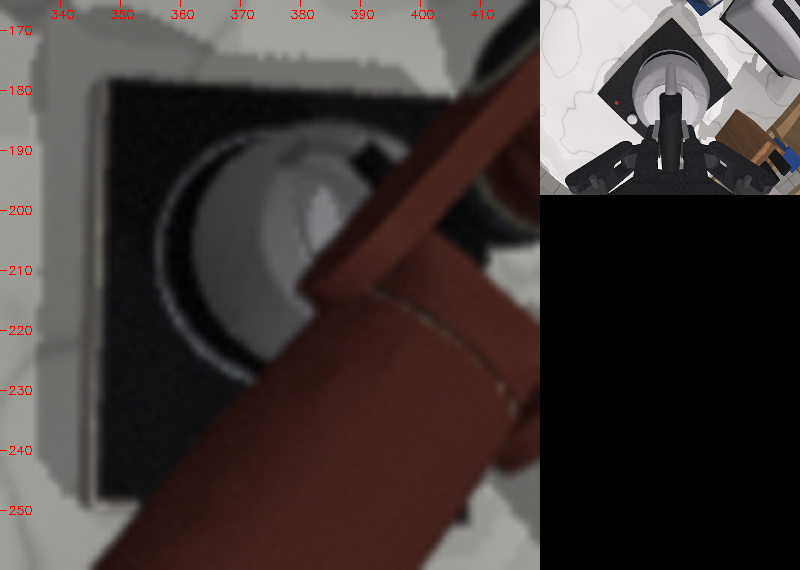

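The kettle hangs over the zone, with the circle's left rim showing at about x=357 to its left. Lowering it.

send_rows(
  increments=[
    {"dx": -0.001,"dy": 0.002,"dz": 0.02,"yaw": 0,"claw": 1},
    {"dx": -0.001,"dy": 0.002,"dz": 0.045,"yaw": 0,"claw": 1},
    {"dx": -0.001,"dy": 0.002,"dz": 0.065,"yaw": 0,"claw": 1},
    {"dx": -0.001,"dy": 0.002,"dz": 0.074,"yaw": 0,"claw": 1},
    {"dx": -0.001,"dy": 0.002,"dz": 0.078,"yaw": 0,"claw": 1},
    {"dx": -0.001,"dy": 0.002,"dz": 0.08,"yaw": 0,"claw": 1},
    {"dx": -0.001,"dy": 0.002,"dz": 0.082,"yaw": 0,"claw": 1},
    {"dx": -0.001,"dy": 0.002,"dz": 0.082,"yaw": 0,"claw": 1},
  ],
)

```text
time: 7.72
tool_pos: [0.5253, -0.4177, 0.2286]
tool_rot: [0.0, 0.933, 0.361, 0.0]
contact_force: [0.6, 1.0, -8.1]
gripper_width: 0.214
grasp_force: 59.1
```

send_rows(
  increments=[
    {"dx": 0,"dy": 0,"dz": 0.001,"yaw": 0,"claw": 1},
    {"dx": 0,"dy": 0,"dz": 0.002,"yaw": 0,"claw": 1},
    {"dx": 0,"dy": 0,"dz": 0.003,"yaw": 0,"claw": 1},
  ],
)

```text
time: 8.1
tool_pos: [0.5257, -0.4179, 0.228]
tool_rot: [0.001, 0.933, 0.361, 0.001]
contact_force: [1.4, 0.2, -3.5]
gripper_width: 0.215
grasp_force: 59.6
```

Touching. Slightly further down, then release and go up.

send_rows(
  increments=[
    {"dx": 0,"dy": 0,"dz": 0.001,"yaw": 0,"claw": 1},
    {"dx": 0,"dy": 0,"dz": 0.001,"yaw": 0,"claw": 0.3},
    {"dx": 0,"dy": 0,"dz": 0.001,"yaw": 0,"claw": 0},
    {"dx": 0,"dy": 0,"dz": 0.001,"yaw": 0,"claw": -0.5},
    {"dx": 0,"dy": 0,"dz": 0.001,"yaw": 0,"claw": -1},
    {"dx": 0,"dy": 0,"dz": 0.001,"yaw": 0,"claw": -1},
    {"dx": 0,"dy": 0,"dz": 0.001,"yaw": 0,"claw": -1},
    {"dx": 0,"dy": 0,"dz": -0.02,"yaw": 0,"claw": -1},
    {"dx": 0,"dy": 0,"dz": -0.08,"yaw": 0,"claw": -1},
    {"dx": 0,"dy": 0,"dz": -0.15,"yaw": 0,"claw": -1},
    {"dx": 0,"dy": 0,"dz": -0.2,"yaw": 0,"claw": -1},
    {"dx": 0,"dy": 0,"dz": -0.2,"yaw": 0,"claw": -1},
  ],
)

```text
time: 9.6
tool_pos: [0.5261, -0.4185, 0.331]
tool_rot: [0.003, 0.933, 0.361, 0.001]
contact_force: [-0.1, 0.2, -0.2]
gripper_width: 0.998
grasp_force: 0.0
```

```bash
python3 - <<'E'
from h import *
mv(.56,-.07,.33,.0-.065)
mv(.56,-.07,.33,np.pi/2-.0625)
print(manip.state()["joint_pos"])
E
```

```text
d [ 0.519  -0.47   -0.0009] yaw 0.5352 phi now 0.738
d [ 0.519  -0.47   -0.0009] yaw -0.5136 phi now 0.738
[-0.7826  0.1198  1.3778  0.      1.6374  0.0504]
```

```bash
python3 - <<'E'
from h import *
mv(.628,-.066,.331,np.pi/2-.0625)
# kettle check from top view when arm is away: predicted pixels of kettle handle mid
print(proj("top",[.5255,-.418,.255]))
E
```

```text
d [ 0.6251 -0.3844 -0.0023] yaw -0.5136 phi now 0.738
[395.8758 200.3493]
```

send_rows(
  increments=[
    {"dx": 0.04,"dy": -0.025,"dz": 0,"yaw": -0.03,"claw": -1},
    {"dx": 0.11,"dy": -0.068,"dz": 0,"yaw": -0.08,"claw": -0.5},
    {"dx": 0.19,"dy": -0.117,"dz": 0,"yaw": -0.15,"claw": 0},
    {"dx": 0.27,"dy": -0.166,"dz": 0,"yaw": -0.22,"claw": 0.15},
    {"dx": 0.35,"dy": -0.215,"dz": 0,"yaw": -0.29,"claw": 0.15},
    {"dx": 0.43,"dy": -0.264,"dz": 0,"yaw": -0.36,"claw": 0.15},
    {"dx": 0.51,"dy": -0.314,"dz": 0,"yaw": -0.43,"claw": 0.15},
    {"dx": 0.58,"dy": -0.357,"dz": 0,"yaw": -0.49,"claw": 0.15},
    {"dx": 0.625,"dy": -0.384,"dz": 0,"yaw": -0.514,"claw": 0.15},
    {"dx": 0.625,"dy": -0.384,"dz": 0.1,"yaw": -0.514,"claw": 0.15},
    {"dx": 0.625,"dy": -0.384,"dz": 0.2,"yaw": -0.514,"claw": 0.15},
    {"dx": 0.625,"dy": -0.384,"dz": 0.26,"yaw": -0.514,"claw": 0.15},
    {"dx": 0.625,"dy": -0.384,"dz": 0.28,"yaw": -0.514,"claw": 0.15},
    {"dx": 0.625,"dy": -0.384,"dz": 0.28,"yaw": -0.514,"claw": 0.15},
  ],
)

```text
time: 11.35
tool_pos: [0.6266, -0.0646, 0.1859]
tool_rot: [-0.001, 0.728, 0.685, -0.0]
contact_force: [0.7, -0.5, 0.1]
gripper_width: 0.426
grasp_force: 0.0
```

```bash
python3 - <<'E'
from h import *
T=tool();print(T[:3,3])
wi=manip.grab_frame("wrist"); ti=manip.grab_frame("top")
crop(ti,345,170,415,255,6.5,"pics/t3.png"); b=cv2.imread("pics/t3.png")
c=np.zeros((560,800,3),np.uint8); c[:b.shape[0],:b.shape[1]]=b[:560]; w=wi[150:384,130:380,::-1]; c[:318,460:]=cv2.resize(w,(340,318)); cv2.imwrite("pics/c4.png",c)
p=wproj([[.628,-.066,.12]],T)[0]; print("bar pred in panel",460+(p[0]-130)*1.36,(p[1]-150)*1.36)
mv(.628,-.066,.097,np.pi/2-.0625)
E
```

```text
[ 0.6266 -0.0646  0.1859]
bar pred in panel 634.5279866982503 82.69563353569151
d [-0.0015 -0.0005  0.1831] yaw 0.0006 phi now 1.509
```

View pics/c4.png

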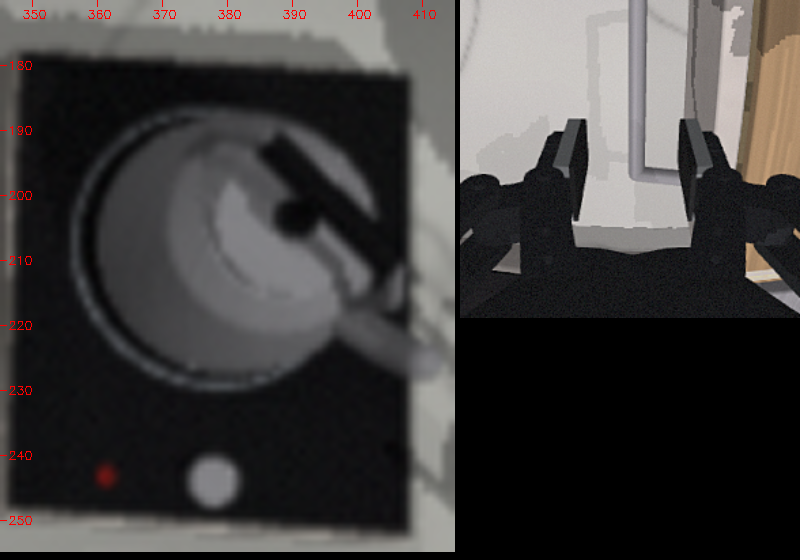

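The kettle sits centred in the ring, and the handle bar at panel x≈637 lies between the pads. Gripping the handle and pulling.

send_rows(
  increments=[
    {"dx": 0,"dy": 0.002,"dz": 0.04,"yaw": 0,"claw": 0.15},
    {"dx": 0,"dy": 0.002,"dz": 0.09,"yaw": 0,"claw": 0.15},
    {"dx": 0,"dy": 0.002,"dz": 0.14,"yaw": 0,"claw": 0.15},
    {"dx": 0,"dy": 0.002,"dz": 0.17,"yaw": 0,"claw": 0.15},
    {"dx": 0,"dy": 0.002,"dz": 0.178,"yaw": 0,"claw": 0.15},
    {"dx": 0,"dy": 0.002,"dz": 0.178,"yaw": 0,"claw": 0.4},
    {"dx": 0,"dy": 0.002,"dz": 0.178,"yaw": 0,"claw": 0.7},
    {"dx": 0,"dy": 0.002,"dz": 0.178,"yaw": 0,"claw": 1},
    {"dx": 0,"dy": 0.002,"dz": 0.178,"yaw": 0,"claw": 1},
    {"dx": 0,"dy": 0.002,"dz": 0.178,"yaw": 0,"claw": 1},
    {"dx": 0,"dy": 0.002,"dz": 0.178,"yaw": 0,"claw": 1},
  ],
)

```text
time: 12.82
tool_pos: [0.6291, -0.0656, 0.0993]
tool_rot: [0.001, 0.729, 0.685, 0.001]
contact_force: [-0.3, -0.2, 5.2]
gripper_width: 0.092
grasp_force: 58.8
```

```bash
python3 - <<'E'
from h import *
T=tool();print(T[:3,3],T[:3,1])
p=T[:3,3]-.2*np.array([np.cos(.0625),-np.sin(.0625),0]); mv(*p)
E
```

```text
[ 0.6291 -0.0656  0.0993] [ 0.9981 -0.062   0.0022]
d [ 0.0002 -0.4    -0.0009] yaw 0 phi now 1.509
```

send_rows(
  increments=[
    {"dx": 0,"dy": -0.01,"dz": 0,"yaw": 0,"claw": 1},
    {"dx": 0,"dy": -0.035,"dz": 0,"yaw": 0,"claw": 1},
    {"dx": 0,"dy": -0.075,"dz": 0,"yaw": 0,"claw": 1},
    {"dx": 0,"dy": -0.12,"dz": 0,"yaw": 0,"claw": 1},
    {"dx": 0,"dy": -0.165,"dz": 0,"yaw": 0,"claw": 1},
    {"dx": 0,"dy": -0.21,"dz": 0,"yaw": 0,"claw": 1},
    {"dx": 0,"dy": -0.255,"dz": 0,"yaw": 0,"claw": 1},
    {"dx": 0,"dy": -0.3,"dz": 0,"yaw": 0,"claw": 1},
    {"dx": 0,"dy": -0.335,"dz": 0,"yaw": 0,"claw": 1},
    {"dx": 0,"dy": -0.36,"dz": 0,"yaw": 0,"claw": 1},
    {"dx": 0,"dy": -0.375,"dz": 0,"yaw": 0,"claw": 1},
    {"dx": 0,"dy": -0.38,"dz": 0,"yaw": 0,"claw": 1},
    {"dx": 0,"dy": -0.38,"dz": 0,"yaw": 0,"claw": 1},
  ],
)

```text
time: 14.45
tool_pos: [0.4389, -0.0535, 0.0992]
tool_rot: [0.001, 0.729, 0.685, 0.001]
contact_force: [-0.5, 1.2, 10.2]
gripper_width: 0.091
grasp_force: 60.1
```

send_rows(
  increments=[
    {"dx": 0,"dy": -0.004,"dz": 0,"yaw": 0,"claw": 1},
    {"dx": 0,"dy": -0.008,"dz": 0,"yaw": 0,"claw": 1},
    {"dx": 0,"dy": -0.012,"dz": 0,"yaw": 0,"claw": 1},
    {"dx": 0,"dy": -0.012,"dz": 0,"yaw": 0,"claw": 1},
  ],
)

```text
time: 14.95
tool_pos: [0.4364, -0.0533, 0.0993]
tool_rot: [0.005, 0.729, 0.685, 0.004]
contact_force: [14.8, 1.1, -2.0]
gripper_width: 0.093
grasp_force: 59.0
```

send_rows(
  increments=[
    {"dx": 0,"dy": 0.006,"dz": 0,"yaw": 0,"claw": 1},
    {"dx": 0,"dy": 0.006,"dz": 0,"yaw": 0,"claw": 0.5},
    {"dx": 0,"dy": 0.006,"dz": 0,"yaw": 0,"claw": 0.15},
    {"dx": 0,"dy": 0.006,"dz": 0,"yaw": 0,"claw": 0.15},
    {"dx": 0,"dy": 0.006,"dz": 0,"yaw": 0,"claw": 0.15},
    {"dx": 0,"dy": 0.006,"dz": -0.06,"yaw": 0,"claw": 0.15},
    {"dx": 0,"dy": 0.006,"dz": -0.16,"yaw": 0,"claw": 0.15},
    {"dx": 0,"dy": 0.006,"dz": -0.26,"yaw": 0,"claw": 0},
    {"dx": 0,"dy": 0.006,"dz": -0.36,"yaw": 0,"claw": -0.5},
    {"dx": 0,"dy": 0.006,"dz": -0.4,"yaw": 0,"claw": -0.7},
    {"dx": 0,"dy": 0.006,"dz": -0.4,"yaw": 0,"claw": -0.7},
    {"dx": 0,"dy": 0.006,"dz": -0.4,"yaw": 0,"claw": -0.7},
  ],
)

```text
time: 16.45
tool_pos: [0.4347, -0.0532, 0.2951]
tool_rot: [-0.002, 0.729, 0.685, -0.001]
contact_force: [-0.6, 1.0, 0.1]
gripper_width: 0.848
grasp_force: 0.0
```

```bash
python3 - <<'E'
from h import *
T=tool();print(T[:3,3],manip.state()["joint_pos"])
wi=manip.grab_frame("wrist"); ti=manip.grab_frame("top"); cv2.imwrite("top_raw.png",ti[:,:,::-1])
c=np.zeros((600,800,3),np.uint8); b=ti[150:250,130:330,::-1]; c[:400]=cv2.resize(b,(800,400),interpolation=cv2.INTER_CUBIC); c[400:,:267]=cv2.resize(wi[:,:,::-1],(267,200)); cv2.imwrite("pics/c5.png",c)
o=np.array([.5721,-.0618]);a=-.0625;M=np.array([[np.cos(a),-np.sin(a)],[np.sin(a),np.cos(a)]])
for q in [(-.078,.118),(.078,.118),(.078,-.118),(.0,.04),(0,-.04),(.078,.04),(.078,-.04),(-.078,-.118)]:
    print(q,(proj("top",[*(o+M@q),.08])-[130,150])*4)
for p in [(.6596,.2206),(.5689,.3055),(.5461,.3885),(.4454,.2923)]: print((proj("top",[*p,.098])-[130,150])*4)
E
```

```text
[ 0.4347 -0.0532  0.2951] [-0.292  -0.4425  1.9367 -0.      1.6516 -0.2299]
(-0.078, 0.118) [489.4124 264.5962]
(0.078, 0.118) [496.1797 101.194 ]
(0.078, -0.118) [744.3452 110.4359]
(0.0, 0.04) [575.4635 185.3118]
(0, -0.04) [660.3109 188.5153]
(0.078, 0.04) [578.1141 104.2453]
(0.078, -0.04) [662.238  107.3781]
(-0.078, -0.118) [741.8836 274.2606]
[315.6525  99.3189]
[224.7798 196.9904]
[135.2595 223.4555]
[238.2924 329.8437]
```

View pics/c5.png

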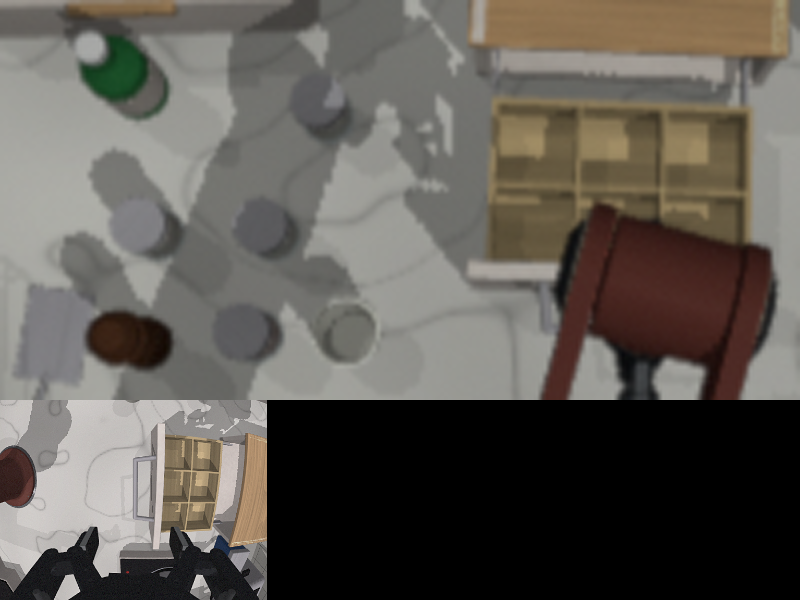

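The crop shows jar B knocked to (264,225); the other three are about where they were. The drawer is out and its cells fit my prediction.

```bash
cat >> h.py <<'E'
o=np.array([.571,-.0618]);a_=-.0625;M=np.array([[np.cos(a_),-np.sin(a_)],[np.sin(a_),np.cos(a_)]])
def cell(x,y): return o+M@[x,y]
E
python3 - <<'E'
from h import *
for n,u,v in [("A",319,100),("B",264,225),("C",138,225),("D",243,332)]:
    print(n,at("top",(u+.5)/4-.5+130,(v+.5)/4-.5+150,.098))
for x,y in [(.04,-.08),(.04,0),(.04,.08),(-.04,.08),(-.04,0)]: print(cell(x,y))
mv(*at("top",243.5/4+129.5,332.5/4+149.5,.098),.2)
E
```

```text
A [0.6603 0.2189]
B [0.5432 0.2703]
C [0.546  0.3873]
D [0.4447 0.2894]
[ 0.6059 -0.1441]
[ 0.6109 -0.0643]
[0.6159 0.0155]
[0.5361 0.0205]
[ 0.5311 -0.0593]
d [ 0.6848 -0.0216  0.1909] yaw 0 phi now 1.509
```

send_rows(
  increments=[
    {"dx": 0.04,"dy": 0,"dz": 0.01,"yaw": 0,"claw": -0.7},
    {"dx": 0.12,"dy": -0.005,"dz": 0.03,"yaw": 0,"claw": -0.7},
    {"dx": 0.21,"dy": -0.01,"dz": 0.06,"yaw": 0,"claw": -0.7},
    {"dx": 0.3,"dy": -0.01,"dz": 0.1,"yaw": 0,"claw": -0.7},
    {"dx": 0.39,"dy": -0.015,"dz": 0.13,"yaw": 0,"claw": -0.7},
    {"dx": 0.48,"dy": -0.02,"dz": 0.16,"yaw": 0,"claw": -0.7},
    {"dx": 0.57,"dy": -0.022,"dz": 0.19,"yaw": 0,"claw": -0.7},
    {"dx": 0.64,"dy": -0.022,"dz": 0.19,"yaw": 0,"claw": -0.7},
    {"dx": 0.685,"dy": -0.022,"dz": 0.19,"yaw": 0,"claw": -0.7},
    {"dx": 0.685,"dy": -0.022,"dz": 0.19,"yaw": 0,"claw": -0.7},
    {"dx": 0.685,"dy": -0.022,"dz": 0.19,"yaw": 0,"claw": -0.7},
  ],
)

```text
time: 17.92
tool_pos: [0.4453, 0.2883, 0.2017]
tool_rot: [-0.0, 0.729, 0.685, -0.001]
contact_force: [-0.1, 0.2, -0.7]
gripper_width: 0.845
grasp_force: 0.0
```

```bash
python3 - <<'E'
from h import *
T=tool();print(T[:3,3])
wi=manip.grab_frame("wrist");cv2.imwrite("w_raw.png",wi[:,:,::-1])
P=[(.4447,.2894,.098),(.5432,.2703,.098),(.546,.3873,.098),(.6603,.2189,.098)]
q=wproj(P,T)*1.5+.25;print(q)
c=cv2.resize(wi[:,:,::-1],None,fx=1.5,fy=1.5)
for u,v in q: cv2.drawMarker(c,(int(u),int(v)),(0,0,255),0,12,1)
cv2.imwrite("pics/w6.png",c)
mv(.4447,.2894,.06,1.509)
E
```

```text
[0.4453 0.2883 0.2017]
[[383.7569 289.1227]
 [544.8041 309.2747]
 [551.2384 114.788 ]
 [680.8316 363.0438]]
d [ 0.0026 -0.0016  0.2841] yaw -0.0006 phi now 1.508
```

View pics/w6.png

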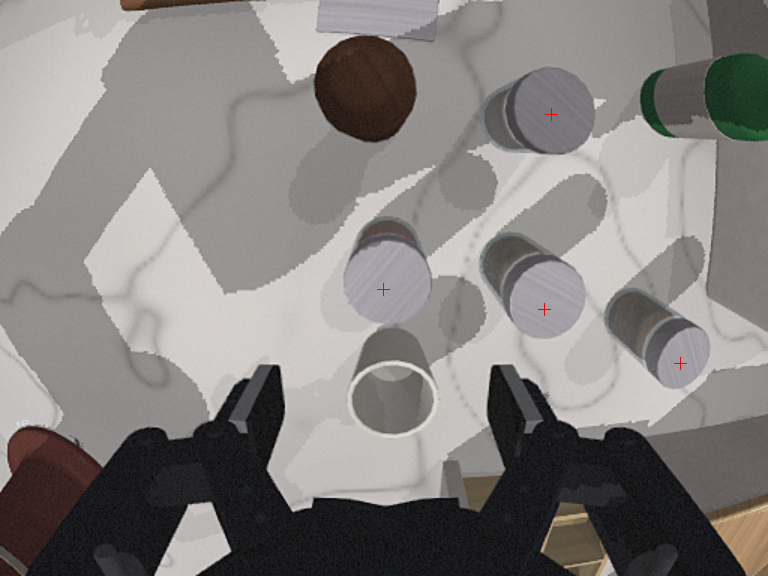

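Wrist view: lid centres D (388,281), B (547,298), C (553,110), A (683,354).

```bash
python3 - <<'E'
from h import *
T=tool()
for n,u,v,z in [("D",388,281,.098),("B",547,298,.098),("C",553,110,.098),("A",683,354,.098),("mill",366,88,.153)]:
    print(n,wat((u+.5)/1.5-.5,(v+.5)/1.5-.5,z,T))
mv(*wat(388.5/1.5-.5,281.5/1.5-.5,.098,T),.06,1.509)
E
```

```text
D [0.4477 0.294 ]
B [0.5447 0.2773]
C [0.5478 0.39  ]
A [0.6612 0.2258]
mill [0.4444 0.3961]
d [0.0121 0.0039 0.2841] yaw -0.0006 phi now 1.508
```

send_rows(
  increments=[
    {"dx": 0.009,"dy": 0.003,"dz": 0.03,"yaw": 0,"claw": -0.7},
    {"dx": 0.009,"dy": 0.003,"dz": 0.09,"yaw": 0,"claw": -0.7},
    {"dx": 0.009,"dy": 0.003,"dz": 0.15,"yaw": 0,"claw": -0.7},
    {"dx": 0.009,"dy": 0.003,"dz": 0.21,"yaw": 0,"claw": -0.7},
    {"dx": 0.009,"dy": 0.003,"dz": 0.26,"yaw": 0,"claw": -0.7},
    {"dx": 0.009,"dy": 0.003,"dz": 0.28,"yaw": 0,"claw": -0.7},
    {"dx": 0.009,"dy": 0.003,"dz": 0.282,"yaw": 0,"claw": -0.7},
    {"dx": 0.009,"dy": 0.003,"dz": 0.282,"yaw": 0,"claw": -0.45},
    {"dx": 0.009,"dy": 0.003,"dz": 0.282,"yaw": 0,"claw": -0.3},
    {"dx": 0.009,"dy": 0.003,"dz": 0.282,"yaw": 0,"claw": 1},
    {"dx": 0.009,"dy": 0.003,"dz": 0.282,"yaw": 0,"claw": 1},
    {"dx": 0.009,"dy": 0.003,"dz": 0.282,"yaw": 0,"claw": 1},
    {"dx": 0.009,"dy": 0.003,"dz": 0.282,"yaw": 0,"claw": 1},
  ],
)

```text
time: 19.6
tool_pos: [0.4482, 0.294, 0.0633]
tool_rot: [0.0, 0.729, 0.685, 0.001]
contact_force: [-2.0, -1.1, 6.1]
gripper_width: 0.594
grasp_force: 62.2
```

```bash
python3 - <<'E'
from h import *
print(tool()[:3,3]); mv(*cell(.04,-.08),.23,1.509)
E
```

```text
[0.4482 0.294  0.0633]
d [-0.8547  0.3694 -0.3338] yaw -0.0001 phi now 1.509
```

send_rows(
  increments=[
    {"dx": 0,"dy": 0,"dz": -0.03,"yaw": 0,"claw": 1},
    {"dx": 0,"dy": 0,"dz": -0.1,"yaw": 0,"claw": 1},
    {"dx": 0,"dy": 0,"dz": -0.18,"yaw": 0,"claw": 1},
    {"dx": -0.02,"dy": 0.009,"dz": -0.26,"yaw": 0,"claw": 1},
    {"dx": -0.06,"dy": 0.026,"dz": -0.32,"yaw": 0,"claw": 1},
    {"dx": -0.13,"dy": 0.056,"dz": -0.334,"yaw": 0,"claw": 1},
    {"dx": -0.21,"dy": 0.091,"dz": -0.334,"yaw": 0,"claw": 1},
    {"dx": -0.29,"dy": 0.125,"dz": -0.334,"yaw": 0,"claw": 1},
    {"dx": -0.37,"dy": 0.16,"dz": -0.334,"yaw": 0,"claw": 1},
    {"dx": -0.45,"dy": 0.195,"dz": -0.334,"yaw": 0,"claw": 1},
    {"dx": -0.53,"dy": 0.229,"dz": -0.334,"yaw": 0,"claw": 1},
    {"dx": -0.61,"dy": 0.264,"dz": -0.334,"yaw": 0,"claw": 1},
    {"dx": -0.69,"dy": 0.298,"dz": -0.334,"yaw": 0,"claw": 1},
    {"dx": -0.76,"dy": 0.328,"dz": -0.334,"yaw": 0,"claw": 1},
    {"dx": -0.81,"dy": 0.35,"dz": -0.334,"yaw": 0,"claw": 1},
    {"dx": -0.84,"dy": 0.363,"dz": -0.334,"yaw": 0,"claw": 1},
    {"dx": -0.854,"dy": 0.369,"dz": -0.334,"yaw": 0,"claw": 1},
    {"dx": -0.854,"dy": 0.369,"dz": -0.334,"yaw": 0,"claw": 1},
    {"dx": -0.854,"dy": 0.369,"dz": -0.334,"yaw": 0,"claw": 1},
  ],
)

```text
time: 21.98
tool_pos: [0.6052, -0.1432, 0.2288]
tool_rot: [-0.0, 0.728, 0.685, 0.0]
contact_force: [-1.0, -0.2, -3.0]
gripper_width: 0.593
grasp_force: 62.8
```

```bash
python3 - <<'E'
from h import *
print(tool()[:3,3],cell(.04,-.08)); mv(*cell(.04,-.08),.088,1.509)
E
```

```text
[ 0.6052 -0.1432  0.2288] [ 0.6059 -0.1441]
d [-0.0019  0.0017  0.2817] yaw 0.0005 phi now 1.51
```

send_rows(
  increments=[
    {"dx": -0.002,"dy": 0.002,"dz": 0.03,"yaw": 0,"claw": 1},
    {"dx": -0.002,"dy": 0.002,"dz": 0.09,"yaw": 0,"claw": 1},
    {"dx": -0.002,"dy": 0.002,"dz": 0.15,"yaw": 0,"claw": 1},
    {"dx": -0.002,"dy": 0.002,"dz": 0.21,"yaw": 0,"claw": 1},
    {"dx": -0.002,"dy": 0.002,"dz": 0.25,"yaw": 0,"claw": 1},
    {"dx": -0.002,"dy": 0.002,"dz": 0.27,"yaw": 0,"claw": 1},
    {"dx": -0.002,"dy": 0.002,"dz": 0.278,"yaw": 0,"claw": 1},
    {"dx": -0.002,"dy": 0.002,"dz": 0.28,"yaw": 0,"claw": 1},
    {"dx": -0.002,"dy": 0.002,"dz": 0.282,"yaw": 0,"claw": 1},
    {"dx": -0.002,"dy": 0.002,"dz": 0.284,"yaw": 0,"claw": 1},
    {"dx": -0.002,"dy": 0.002,"dz": 0.285,"yaw": 0,"claw": 1},
  ],
)

```text
time: 23.35
tool_pos: [0.6064, -0.1452, 0.0866]
tool_rot: [0.0, 0.729, 0.685, 0.0]
contact_force: [-0.1, -0.3, -2.9]
gripper_width: 0.594
grasp_force: 62.8
```

send_rows(
  increments=[
    {"dx": 0,"dy": 0,"dz": 0.001,"yaw": 0,"claw": 1},
    {"dx": 0,"dy": 0,"dz": 0.002,"yaw": 0,"claw": 1},
    {"dx": 0,"dy": 0,"dz": 0.003,"yaw": 0,"claw": 1},
    {"dx": 0,"dy": 0,"dz": 0.003,"yaw": 0,"claw": 1},
  ],
)

```text
time: 23.85
tool_pos: [0.6064, -0.1453, 0.0854]
tool_rot: [0.0, 0.729, 0.685, 0.0]
contact_force: [-1.1, 0.6, 1.2]
gripper_width: 0.59
grasp_force: 62.9
```

send_rows(
  increments=[
    {"dx": 0,"dy": 0,"dz": 0,"yaw": 0,"claw": -0.2},
    {"dx": 0,"dy": 0,"dz": 0,"yaw": 0,"claw": -0.4},
    {"dx": 0,"dy": 0,"dz": 0,"yaw": 0,"claw": -0.5},
    {"dx": 0,"dy": 0,"dz": 0,"yaw": 0,"claw": -0.5},
    {"dx": 0,"dy": 0,"dz": 0,"yaw": 0,"claw": -0.5},
    {"dx": 0,"dy": 0,"dz": -0.03,"yaw": 0,"claw": -0.5},
    {"dx": 0,"dy": 0,"dz": -0.09,"yaw": 0,"claw": -0.5},
    {"dx": 0,"dy": 0,"dz": -0.17,"yaw": 0,"claw": -0.5},
    {"dx": 0,"dy": 0,"dz": -0.24,"yaw": 0,"claw": -0.7},
    {"dx": 0,"dy": 0,"dz": -0.26,"yaw": 0,"claw": -0.7},
    {"dx": 0,"dy": 0,"dz": -0.26,"yaw": 0,"claw": -0.7},
  ],
)

```text
time: 25.22
tool_pos: [0.6065, -0.1453, 0.2155]
tool_rot: [0.001, 0.729, 0.685, 0.0]
contact_force: [-0.2, 0.3, -0.4]
gripper_width: 0.851
grasp_force: 0.0
```

```bash
python3 - <<'E'
from h import *
print(tool()[:3,3]); mv(.5442,.274,.215,1.509)
E
```

```text
[ 0.6065 -0.1453  0.2155]
d [ 0.8292 -0.1763  0.0004] yaw -0.0001 phi now 1.509
```

send_rows(
  increments=[
    {"dx": 0.03,"dy": -0.006,"dz": 0,"yaw": 0,"claw": -0.7},
    {"dx": 0.1,"dy": -0.021,"dz": 0,"yaw": 0,"claw": -0.7},
    {"dx": 0.2,"dy": -0.043,"dz": 0,"yaw": 0,"claw": -0.7},
    {"dx": 0.3,"dy": -0.064,"dz": 0,"yaw": 0,"claw": -0.7},
    {"dx": 0.4,"dy": -0.085,"dz": 0,"yaw": 0,"claw": -0.7},
    {"dx": 0.5,"dy": -0.106,"dz": 0,"yaw": 0,"claw": -0.7},
    {"dx": 0.6,"dy": -0.128,"dz": 0.01,"yaw": 0,"claw": -0.7},
    {"dx": 0.7,"dy": -0.149,"dz": 0.02,"yaw": 0,"claw": -0.7},
    {"dx": 0.78,"dy": -0.166,"dz": 0.028,"yaw": 0,"claw": -0.7},
    {"dx": 0.829,"dy": -0.176,"dz": 0.028,"yaw": 0,"claw": -0.7},
    {"dx": 0.829,"dy": -0.176,"dz": 0.028,"yaw": 0,"claw": -0.7},
    {"dx": 0.829,"dy": -0.176,"dz": 0.028,"yaw": 0,"claw": -0.7},
  ],
)

```text
time: 26.72
tool_pos: [0.5433, 0.2736, 0.1995]
tool_rot: [-0.0, 0.729, 0.685, -0.001]
contact_force: [-0.0, 0.1, -0.2]
gripper_width: 0.847
grasp_force: 0.0
```

```bash
cat >> h.py <<'E'
def find(f):
    "match D's lid patch (hand-read centre 258.5,187.2) in the wrist view"
    t=cv2.imread("w_raw.png",0)[154:221,225:292]; T=tool(); im=manip.grab_frame("wrist"); cv2.imwrite(f,im[:,:,::-1])
    r=cv2.matchTemplate(cv2.cvtColor(im,cv2.COLOR_RGB2GRAY)[100:290,190:330],t,cv2.TM_CCOEFF_NORMED); _,m,_,l=cv2.minMaxLoc(r)
    c=(l[0]+190+33.3,l[1]+100+33.2); p=wat(*c,.098,T); print("tool",T[:3,3],"score",m,c,p); return p
E
python3 - <<'E'
from h import *
p=find("wB.png"); mv(*p,.0605,1.509)
E
```

```text
tool [0.5433 0.2736 0.1995] score 0.5775617957115173 (258.3, 190.2) [0.5451 0.2774]
d [0.0086 0.0027 0.2788] yaw -0.0005 phi now 1.508
```

send_rows(
  increments=[
    {"dx": 0.007,"dy": 0.003,"dz": 0.03,"yaw": 0,"claw": -0.7},
    {"dx": 0.007,"dy": 0.003,"dz": 0.09,"yaw": 0,"claw": -0.7},
    {"dx": 0.007,"dy": 0.003,"dz": 0.15,"yaw": 0,"claw": -0.7},
    {"dx": 0.007,"dy": 0.003,"dz": 0.21,"yaw": 0,"claw": -0.7},
    {"dx": 0.007,"dy": 0.003,"dz": 0.26,"yaw": 0,"claw": -0.7},
    {"dx": 0.007,"dy": 0.003,"dz": 0.276,"yaw": 0,"claw": -0.7},
    {"dx": 0.007,"dy": 0.003,"dz": 0.278,"yaw": 0,"claw": -0.7},
    {"dx": 0.007,"dy": 0.003,"dz": 0.278,"yaw": 0,"claw": -0.45},
    {"dx": 0.007,"dy": 0.003,"dz": 0.278,"yaw": 0,"claw": -0.3},
    {"dx": 0.007,"dy": 0.003,"dz": 0.278,"yaw": 0,"claw": 1},
    {"dx": 0.007,"dy": 0.003,"dz": 0.278,"yaw": 0,"claw": 1},
    {"dx": 0.007,"dy": 0.003,"dz": 0.278,"yaw": 0,"claw": 1},
    {"dx": 0.007,"dy": 0.003,"dz": 0.278,"yaw": 0,"claw": 1},
  ],
)

```text
time: 28.4
tool_pos: [0.5464, 0.2778, 0.0633]
tool_rot: [0.0, 0.729, 0.685, 0.001]
contact_force: [-2.3, -0.5, 6.5]
gripper_width: 0.592
grasp_force: 62.3
```

```bash
python3 - <<'E'
from h import *
print(tool()[:3,3]); mv(*cell(.04,0),.23,1.509)
E
```

```text
[0.5464 0.2778 0.0633]
d [-0.6747  0.1715 -0.3336] yaw -0.0 phi now 1.509
```

send_rows(
  increments=[
    {"dx": 0,"dy": 0,"dz": -0.03,"yaw": 0,"claw": 1},
    {"dx": 0,"dy": 0,"dz": -0.1,"yaw": 0,"claw": 1},
    {"dx": 0,"dy": 0,"dz": -0.18,"yaw": 0,"claw": 1},
    {"dx": -0.02,"dy": 0.005,"dz": -0.26,"yaw": 0,"claw": 1},
    {"dx": -0.06,"dy": 0.015,"dz": -0.32,"yaw": 0,"claw": 1},
    {"dx": -0.12,"dy": 0.03,"dz": -0.334,"yaw": 0,"claw": 1},
    {"dx": -0.2,"dy": 0.051,"dz": -0.334,"yaw": 0,"claw": 1},
    {"dx": -0.28,"dy": 0.071,"dz": -0.334,"yaw": 0,"claw": 1},
    {"dx": -0.36,"dy": 0.091,"dz": -0.334,"yaw": 0,"claw": 1},
    {"dx": -0.44,"dy": 0.112,"dz": -0.334,"yaw": 0,"claw": 1},
    {"dx": -0.52,"dy": 0.132,"dz": -0.334,"yaw": 0,"claw": 1},
    {"dx": -0.59,"dy": 0.15,"dz": -0.334,"yaw": 0,"claw": 1},
    {"dx": -0.64,"dy": 0.163,"dz": -0.334,"yaw": 0,"claw": 1},
    {"dx": -0.667,"dy": 0.17,"dz": -0.334,"yaw": 0,"claw": 1},
    {"dx": -0.675,"dy": 0.172,"dz": -0.334,"yaw": 0,"claw": 1},
    {"dx": -0.675,"dy": 0.172,"dz": -0.334,"yaw": 0,"claw": 1},
    {"dx": -0.675,"dy": 0.172,"dz": -0.334,"yaw": 0,"claw": 1},
  ],
)

```text
time: 30.52
tool_pos: [0.6107, -0.0639, 0.2288]
tool_rot: [-0.0, 0.728, 0.685, 0.0]
contact_force: [0.7, 0.7, -1.0]
gripper_width: 0.595
grasp_force: 62.6
```

```bash
python3 - <<'E'
from h import *
print(tool()[:3,3]); mv(*cell(.04,0),.0866,1.509)
E
```

```text
[ 0.6107 -0.0639  0.2288]
d [-0.0008  0.0006  0.2845] yaw 0.0006 phi now 1.51
```

send_rows(
  increments=[
    {"dx": -0.001,"dy": 0.001,"dz": 0.03,"yaw": 0,"claw": 1},
    {"dx": -0.001,"dy": 0.001,"dz": 0.09,"yaw": 0,"claw": 1},
    {"dx": -0.001,"dy": 0.001,"dz": 0.15,"yaw": 0,"claw": 1},
    {"dx": -0.001,"dy": 0.001,"dz": 0.21,"yaw": 0,"claw": 1},
    {"dx": -0.001,"dy": 0.001,"dz": 0.25,"yaw": 0,"claw": 1},
    {"dx": -0.001,"dy": 0.001,"dz": 0.27,"yaw": 0,"claw": 1},
    {"dx": -0.001,"dy": 0.001,"dz": 0.278,"yaw": 0,"claw": 1},
    {"dx": -0.001,"dy": 0.001,"dz": 0.28,"yaw": 0,"claw": 1},
    {"dx": -0.001,"dy": 0.001,"dz": 0.282,"yaw": 0,"claw": 1},
    {"dx": -0.001,"dy": 0.001,"dz": 0.284,"yaw": 0,"claw": 1},
    {"dx": -0.001,"dy": 0.001,"dz": 0.285,"yaw": 0,"claw": 1},
    {"dx": -0.001,"dy": 0.001,"dz": 0.286,"yaw": 0,"claw": 1},
    {"dx": -0.001,"dy": 0.001,"dz": 0.287,"yaw": 0,"claw": 1},
    {"dx": -0.001,"dy": 0.001,"dz": 0.288,"yaw": 0,"claw": 1},
    {"dx": -0.001,"dy": 0.001,"dz": 0.288,"yaw": 0,"claw": 1},
  ],
)

```text
time: 32.4
tool_pos: [0.6115, -0.0654, 0.0854]
tool_rot: [0.0, 0.729, 0.685, 0.0]
contact_force: [-1.6, 0.5, 1.8]
gripper_width: 0.595
grasp_force: 62.6
```

Contact. Release, lift.

send_rows(
  increments=[
    {"dx": 0,"dy": 0,"dz": 0,"yaw": 0,"claw": -0.2},
    {"dx": 0,"dy": 0,"dz": 0,"yaw": 0,"claw": -0.4},
    {"dx": 0,"dy": 0,"dz": 0,"yaw": 0,"claw": -0.5},
    {"dx": 0,"dy": 0,"dz": 0,"yaw": 0,"claw": -0.5},
    {"dx": 0,"dy": 0,"dz": 0,"yaw": 0,"claw": -0.5},
    {"dx": 0,"dy": 0,"dz": -0.03,"yaw": 0,"claw": -0.5},
    {"dx": 0,"dy": 0,"dz": -0.09,"yaw": 0,"claw": -0.5},
    {"dx": 0,"dy": 0,"dz": -0.17,"yaw": 0,"claw": -0.5},
    {"dx": 0,"dy": 0,"dz": -0.24,"yaw": 0,"claw": -0.7},
    {"dx": 0,"dy": 0,"dz": -0.26,"yaw": 0,"claw": -0.7},
    {"dx": 0,"dy": 0,"dz": -0.26,"yaw": 0,"claw": -0.7},
  ],
)

```text
time: 33.78
tool_pos: [0.6115, -0.0654, 0.2155]
tool_rot: [0.001, 0.729, 0.685, 0.0]
contact_force: [0.6, 0.1, 1.0]
gripper_width: 0.853
grasp_force: 0.0
```

```bash
python3 - <<'E'
from h import *
print(tool()[:3,3]); mv(.5475,.3885,.2,1.509)
E
```

```text
[ 0.6115 -0.0654  0.2155]
d [ 0.8981 -0.1839  0.0305] yaw -0.0001 phi now 1.509
```

send_rows(
  increments=[
    {"dx": 0.03,"dy": -0.006,"dz": 0,"yaw": 0,"claw": -0.7},
    {"dx": 0.1,"dy": -0.02,"dz": 0,"yaw": 0,"claw": -0.7},
    {"dx": 0.2,"dy": -0.041,"dz": 0,"yaw": 0,"claw": -0.7},
    {"dx": 0.3,"dy": -0.061,"dz": 0,"yaw": 0,"claw": -0.7},
    {"dx": 0.4,"dy": -0.082,"dz": 0,"yaw": 0,"claw": -0.7},
    {"dx": 0.5,"dy": -0.102,"dz": 0,"yaw": 0,"claw": -0.7},
    {"dx": 0.6,"dy": -0.123,"dz": 0,"yaw": 0,"claw": -0.7},
    {"dx": 0.7,"dy": -0.143,"dz": 0.01,"yaw": 0,"claw": -0.7},
    {"dx": 0.8,"dy": -0.164,"dz": 0.02,"yaw": 0,"claw": -0.7},
    {"dx": 0.87,"dy": -0.178,"dz": 0.03,"yaw": 0,"claw": -0.7},
    {"dx": 0.898,"dy": -0.184,"dz": 0.03,"yaw": 0,"claw": -0.7},
    {"dx": 0.898,"dy": -0.184,"dz": 0.03,"yaw": 0,"claw": -0.7},
    {"dx": 0.898,"dy": -0.184,"dz": 0.03,"yaw": 0,"claw": -0.7},
  ],
)

```text
time: 35.4
tool_pos: [0.5475, 0.3874, 0.1997]
tool_rot: [0.0, 0.729, 0.684, -0.0]
contact_force: [-0.1, 0.1, -0.2]
gripper_width: 0.852
grasp_force: 0.0
```

```bash
python3 - <<'E'
from h import *
p=find("wC.png"); mv(*p,.0605,1.509)
E
```

```text
tool [0.5475 0.3874 0.1997] score 0.42437663674354553 (223.3, 229.2) [0.5154 0.3561]
d [-0.0662 -0.0605  0.2789] yaw -0.0011 phi now 1.507
```

```bash
python3 - <<'E'
from h import *
T=tool();c=cv2.resize(cv2.imread("wC.png"),None,fx=1.5,fy=1.5)
for u,v in wproj([(.5475,.3885,.098),(.661,.222,.098)],T)*1.5: cv2.drawMarker(c,(int(u),int(v)),(0,0,255),0,12,1); print(u,v)
cv2.imwrite("pics/w7.png",c)
E
```

```text
384.01819779262996 289.7219237707244
544.5569020419191 486.0332797656802
```

View pics/w7.png

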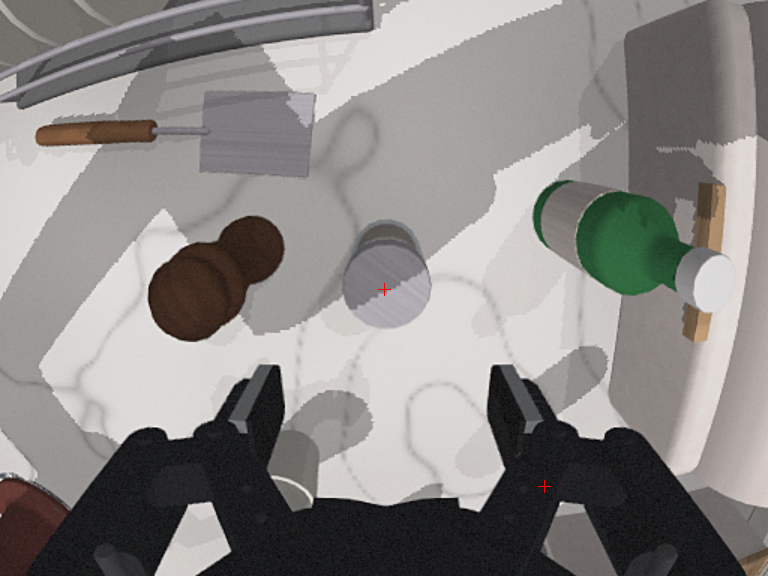

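Lid C is centred at (387,284), as expected; the mill is clear of the left finger.

send_rows(
  increments=[
    {"dx": 0.006,"dy": 0.003,"dz": 0.03,"yaw": 0,"claw": -0.7},
    {"dx": 0.006,"dy": 0.003,"dz": 0.09,"yaw": 0,"claw": -0.7},
    {"dx": 0.006,"dy": 0.003,"dz": 0.15,"yaw": 0,"claw": -0.7},
    {"dx": 0.006,"dy": 0.003,"dz": 0.21,"yaw": 0,"claw": -0.7},
    {"dx": 0.006,"dy": 0.003,"dz": 0.26,"yaw": 0,"claw": -0.7},
    {"dx": 0.006,"dy": 0.003,"dz": 0.276,"yaw": 0,"claw": -0.7},
    {"dx": 0.006,"dy": 0.003,"dz": 0.278,"yaw": 0,"claw": -0.7},
    {"dx": 0.006,"dy": 0.003,"dz": 0.278,"yaw": 0,"claw": -0.45},
    {"dx": 0.006,"dy": 0.003,"dz": 0.278,"yaw": 0,"claw": -0.3},
    {"dx": 0.006,"dy": 0.003,"dz": 0.278,"yaw": 0,"claw": 1},
    {"dx": 0.006,"dy": 0.003,"dz": 0.278,"yaw": 0,"claw": 1},
    {"dx": 0.006,"dy": 0.003,"dz": 0.278,"yaw": 0,"claw": 1},
    {"dx": 0.006,"dy": 0.003,"dz": 0.278,"yaw": 0,"claw": 1},
  ],
)

```text
time: 37.08
tool_pos: [0.5495, 0.392, 0.0625]
tool_rot: [0.0, 0.729, 0.685, 0.001]
contact_force: [-2.1, 0.3, 5.4]
gripper_width: 0.595
grasp_force: 62.4
```

```bash
python3 - <<'E'
from h import *
print(tool()[:3,3]); mv(*cell(.04,.08),.23,1.509)
E
```

```text
[0.5495 0.392  0.0625]
d [-0.7429  0.1796 -0.3356] yaw -0.0 phi now 1.509
```

send_rows(
  increments=[
    {"dx": 0,"dy": 0,"dz": -0.03,"yaw": 0,"claw": 1},
    {"dx": 0,"dy": 0,"dz": -0.1,"yaw": 0,"claw": 1},
    {"dx": 0,"dy": 0,"dz": -0.18,"yaw": 0,"claw": 1},
    {"dx": -0.02,"dy": 0.005,"dz": -0.26,"yaw": 0,"claw": 1},
    {"dx": -0.06,"dy": 0.014,"dz": -0.32,"yaw": 0,"claw": 1},
    {"dx": -0.12,"dy": 0.029,"dz": -0.336,"yaw": 0,"claw": 1},
    {"dx": -0.2,"dy": 0.048,"dz": -0.336,"yaw": 0,"claw": 1},
    {"dx": -0.28,"dy": 0.068,"dz": -0.336,"yaw": 0,"claw": 1},
    {"dx": -0.36,"dy": 0.087,"dz": -0.336,"yaw": 0,"claw": 1},
    {"dx": -0.44,"dy": 0.106,"dz": -0.336,"yaw": 0,"claw": 1},
    {"dx": -0.52,"dy": 0.126,"dz": -0.336,"yaw": 0,"claw": 1},
    {"dx": -0.6,"dy": 0.145,"dz": -0.336,"yaw": 0,"claw": 1},
    {"dx": -0.67,"dy": 0.162,"dz": -0.336,"yaw": 0,"claw": 1},
    {"dx": -0.715,"dy": 0.173,"dz": -0.336,"yaw": 0,"claw": 1},
    {"dx": -0.736,"dy": 0.178,"dz": -0.336,"yaw": 0,"claw": 1},
    {"dx": -0.743,"dy": 0.18,"dz": -0.336,"yaw": 0,"claw": 1},
    {"dx": -0.743,"dy": 0.18,"dz": -0.336,"yaw": 0,"claw": 1},
    {"dx": -0.743,"dy": 0.18,"dz": -0.336,"yaw": 0,"claw": 1},
  ],
)

```text
time: 39.33
tool_pos: [0.6156, 0.0159, 0.2288]
tool_rot: [-0.0, 0.728, 0.685, 0.0]
contact_force: [-0.2, -1.0, -1.7]
gripper_width: 0.59
grasp_force: 62.9
```

```bash
python3 - <<'E'
from h import *
print(tool()[:3,3]); mv(*cell(.04,.08),.086,1.509)
E
```

```text
[0.6156 0.0159 0.2288]
d [-0.0008  0.0007  0.2856] yaw 0.0006 phi now 1.51
```

send_rows(
  increments=[
    {"dx": -0.001,"dy": 0.001,"dz": 0.03,"yaw": 0,"claw": 1},
    {"dx": -0.001,"dy": 0.001,"dz": 0.09,"yaw": 0,"claw": 1},
    {"dx": -0.001,"dy": 0.001,"dz": 0.15,"yaw": 0,"claw": 1},
    {"dx": -0.001,"dy": 0.001,"dz": 0.21,"yaw": 0,"claw": 1},
    {"dx": -0.001,"dy": 0.001,"dz": 0.25,"yaw": 0,"claw": 1},
    {"dx": -0.001,"dy": 0.001,"dz": 0.27,"yaw": 0,"claw": 1},
    {"dx": -0.001,"dy": 0.001,"dz": 0.278,"yaw": 0,"claw": 1},
    {"dx": -0.001,"dy": 0.001,"dz": 0.281,"yaw": 0,"claw": 1},
    {"dx": -0.001,"dy": 0.001,"dz": 0.284,"yaw": 0,"claw": 1},
    {"dx": -0.001,"dy": 0.001,"dz": 0.286,"yaw": 0,"claw": 1},
    {"dx": -0.001,"dy": 0.001,"dz": 0.287,"yaw": 0,"claw": 1},
    {"dx": -0.001,"dy": 0.001,"dz": 0.288,"yaw": 0,"claw": 1},
    {"dx": -0.001,"dy": 0.001,"dz": 0.289,"yaw": 0,"claw": 1},
    {"dx": -0.001,"dy": 0.001,"dz": 0.29,"yaw": 0,"claw": 1},
    {"dx": -0.001,"dy": 0.001,"dz": 0.29,"yaw": 0,"claw": 1},
  ],
)

```text
time: 41.2
tool_pos: [0.6165, 0.0145, 0.0845]
tool_rot: [0.0, 0.729, 0.685, 0.0]
contact_force: [-2.1, -0.8, 2.2]
gripper_width: 0.593
grasp_force: 62.9
```

send_rows(
  increments=[
    {"dx": 0,"dy": 0,"dz": 0,"yaw": 0,"claw": -0.2},
    {"dx": 0,"dy": 0,"dz": 0,"yaw": 0,"claw": -0.4},
    {"dx": 0,"dy": 0,"dz": 0,"yaw": 0,"claw": -0.5},
    {"dx": 0,"dy": 0,"dz": 0,"yaw": 0,"claw": -0.5},
    {"dx": 0,"dy": 0,"dz": 0,"yaw": 0,"claw": -0.5},
    {"dx": 0,"dy": 0,"dz": -0.03,"yaw": 0,"claw": -0.5},
    {"dx": 0,"dy": 0,"dz": -0.09,"yaw": 0,"claw": -0.5},
    {"dx": 0,"dy": 0,"dz": -0.17,"yaw": 0,"claw": -0.5},
    {"dx": 0,"dy": 0,"dz": -0.24,"yaw": 0,"claw": -0.7},
    {"dx": 0,"dy": 0,"dz": -0.28,"yaw": -0.1,"claw": -0.7},
    {"dx": 0,"dy": 0,"dz": -0.3,"yaw": -0.2,"claw": -0.7},
    {"dx": 0,"dy": 0,"dz": -0.3,"yaw": -0.3,"claw": -0.7},
    {"dx": 0,"dy": 0,"dz": -0.3,"yaw": -0.4,"claw": -0.7},
    {"dx": 0,"dy": 0,"dz": -0.3,"yaw": -0.5,"claw": -0.7},
    {"dx": 0,"dy": 0,"dz": -0.3,"yaw": -0.5,"claw": -0.7},
  ],
)

```text
time: 43.08
tool_pos: [0.6164, 0.0145, 0.2351]
tool_rot: [0.001, 0.428, 0.904, 0.0]
contact_force: [-0.2, 0.1, -0.5]
gripper_width: 0.854
grasp_force: 0.0
```

```bash
python3 - <<'E'
from h import *
print(tool()[:3,3]); mv(.661,.223,.2,np.pi-.0625)
E
```

```text
[0.6164 0.0145 0.2351]
d [0.2662 0.3332 0.0702] yaw -0.548 phi now 2.257
```

send_rows(
  increments=[
    {"dx": 0.02,"dy": 0.025,"dz": 0,"yaw": -0.06,"claw": -0.7},
    {"dx": 0.07,"dy": 0.088,"dz": 0,"yaw": -0.16,"claw": -0.7},
    {"dx": 0.13,"dy": 0.163,"dz": 0,"yaw": -0.26,"claw": -0.7},
    {"dx": 0.19,"dy": 0.238,"dz": 0.01,"yaw": -0.36,"claw": -0.7},
    {"dx": 0.24,"dy": 0.3,"dz": 0.03,"yaw": -0.46,"claw": -0.7},
    {"dx": 0.266,"dy": 0.333,"dz": 0.05,"yaw": -0.53,"claw": -0.7},
    {"dx": 0.266,"dy": 0.333,"dz": 0.068,"yaw": -0.548,"claw": -0.7},
    {"dx": 0.266,"dy": 0.333,"dz": 0.068,"yaw": -0.548,"claw": -0.7},
    {"dx": 0.266,"dy": 0.333,"dz": 0.068,"yaw": -0.548,"claw": -0.7},
  ],
)

```text
time: 44.2
tool_pos: [0.6606, 0.2219, 0.2005]
tool_rot: [0.0, 0.032, 0.999, -0.0]
contact_force: [-0.5, -0.1, 0.6]
gripper_width: 0.849
grasp_force: 0.0
```

```bash
python3 - <<'E'
from h import *
T=tool();print(T[:3,3]);im=manip.grab_frame("wrist");c=cv2.resize(im[:,:,::-1],None,fx=1.5,fy=1.5)
for u,v in wproj([(.661,.223,.098)],T)*1.5: cv2.drawMarker(c,(int(u),int(v)),(0,0,255),0,12,1); print(u,v)
cv2.imwrite("pics/w8.png",c); mv(.661,.223,.0605,np.pi-.0625)
E
```

```text
[0.6606 0.2219 0.2005]
385.2302188196577 289.62297040703277
d [-0.0002  0.0021  0.2804] yaw -0.0004 phi now 3.078
```

View pics/w8.png

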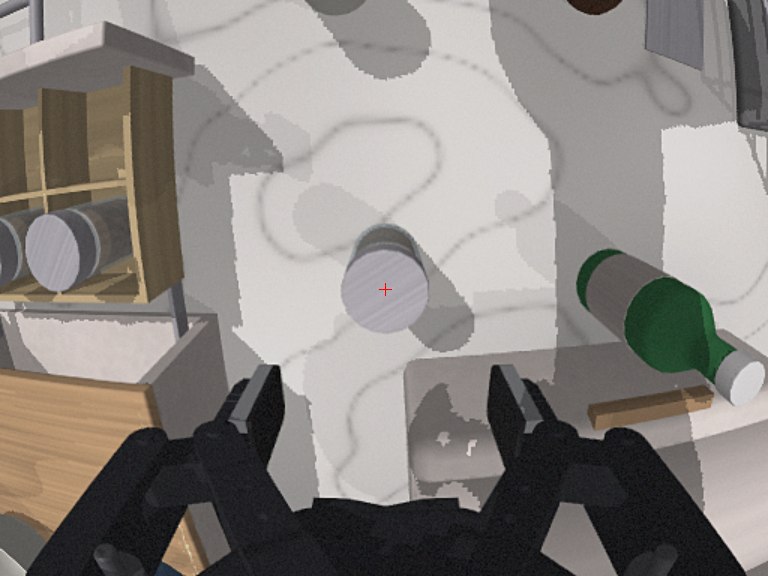

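Lid A is at (385,290), right on the marker. I'll check how close the bread bin is.

```bash
python3 - <<'E'
from h import *
T=tool()
for z in (0,.05,.1,.15): print(z,wat(490/1.5,353/1.5,z,T),wat(410/1.5,362/1.5,z,T),wat(415/1.5,480/1.5,z,T),at("top",209,157,z))
E
```

```text
0 [0.7567 0.3091] [0.7599 0.2386] [0.8976 0.2388] [0.7537 0.2327]
0.05 [0.7314 0.2973] [0.7341 0.237 ] [0.8518 0.2372] [0.7409 0.2262]
0.1 [0.706  0.2854] [0.7082 0.2354] [0.8059 0.2355] [0.728  0.2198]
0.15 [0.6806 0.2736] [0.6824 0.2338] [0.7601 0.2339] [0.7152 0.2134]
```

send_rows(
  increments=[
    {"dx": 0,"dy": 0.002,"dz": 0.03,"yaw": 0,"claw": -0.7},
    {"dx": 0,"dy": 0.002,"dz": 0.09,"yaw": 0,"claw": -0.7},
    {"dx": 0,"dy": 0.002,"dz": 0.15,"yaw": 0,"claw": -0.7},
    {"dx": 0,"dy": 0.002,"dz": 0.21,"yaw": 0,"claw": -0.7},
    {"dx": 0,"dy": 0.002,"dz": 0.26,"yaw": 0,"claw": -0.7},
    {"dx": 0,"dy": 0.002,"dz": 0.276,"yaw": 0,"claw": -0.7},
    {"dx": 0,"dy": 0.002,"dz": 0.28,"yaw": 0,"claw": -0.7},
    {"dx": 0,"dy": 0.002,"dz": 0.28,"yaw": 0,"claw": -0.45},
    {"dx": 0,"dy": 0.002,"dz": 0.28,"yaw": 0,"claw": -0.3},
    {"dx": 0,"dy": 0.002,"dz": 0.28,"yaw": 0,"claw": 1},
    {"dx": 0,"dy": 0.002,"dz": 0.28,"yaw": 0,"claw": 1},
    {"dx": 0,"dy": 0.002,"dz": 0.28,"yaw": 0,"claw": 1},
    {"dx": 0,"dy": 0.002,"dz": 0.28,"yaw": 0,"claw": 1},
  ],
)

```text
time: 45.88
tool_pos: [0.6615, 0.2238, 0.0616]
tool_rot: [0.001, 0.03, 1.0, -0.0]
contact_force: [-0.9, -3.2, 6.8]
gripper_width: 0.595
grasp_force: 62.3
```

```bash
python3 - <<'E'
from h import *
print(tool()[:3,3]); mv(*cell(-.037,.08),.23,np.pi-.0625)
E
```

```text
[0.6615 0.2238 0.0616]
d [ 0.2188 -0.4211 -0.3373] yaw 0.0011 phi now 3.081
```

send_rows(
  increments=[
    {"dx": 0,"dy": 0,"dz": -0.03,"yaw": 0,"claw": 1},
    {"dx": 0,"dy": 0,"dz": -0.1,"yaw": 0,"claw": 1},
    {"dx": 0,"dy": 0,"dz": -0.18,"yaw": 0,"claw": 1},
    {"dx": 0,"dy": 0,"dz": -0.26,"yaw": 0,"claw": 1},
    {"dx": 0.01,"dy": -0.02,"dz": -0.32,"yaw": 0,"claw": 1},
    {"dx": 0.03,"dy": -0.06,"dz": -0.337,"yaw": 0,"claw": 1},
    {"dx": 0.06,"dy": -0.12,"dz": -0.337,"yaw": 0,"claw": 1},
    {"dx": 0.097,"dy": -0.19,"dz": -0.337,"yaw": 0,"claw": 1},
    {"dx": 0.133,"dy": -0.26,"dz": -0.337,"yaw": 0,"claw": 1},
    {"dx": 0.17,"dy": -0.33,"dz": -0.337,"yaw": 0,"claw": 1},
    {"dx": 0.2,"dy": -0.385,"dz": -0.337,"yaw": 0,"claw": 1},
    {"dx": 0.215,"dy": -0.413,"dz": -0.337,"yaw": 0,"claw": 1},
    {"dx": 0.219,"dy": -0.421,"dz": -0.337,"yaw": 0,"claw": 1},
    {"dx": 0.219,"dy": -0.421,"dz": -0.337,"yaw": 0,"claw": 1},
    {"dx": 0.219,"dy": -0.421,"dz": -0.337,"yaw": 0,"claw": 1},
  ],
)

```text
time: 47.75
tool_pos: [0.5387, 0.0212, 0.2283]
tool_rot: [-0.0, 0.03, 1.0, 0.0]
contact_force: [0.2, 0.4, -2.1]
gripper_width: 0.597
grasp_force: 62.6
```

```bash
python3 - <<'E'
from h import *
print(tool()[:3,3]); mv(*cell(-.037,.08),.086,np.pi-.0625)
E
```

```text
[0.5387 0.0212 0.2283]
d [-0.0009 -0.0017  0.2846] yaw 0.0017 phi now 3.082
```

send_rows(
  increments=[
    {"dx": -0.001,"dy": 0,"dz": 0.03,"yaw": 0,"claw": 1},
    {"dx": -0.001,"dy": 0,"dz": 0.09,"yaw": 0,"claw": 1},
    {"dx": -0.001,"dy": 0,"dz": 0.15,"yaw": 0,"claw": 1},
    {"dx": -0.001,"dy": 0,"dz": 0.21,"yaw": 0,"claw": 1},
    {"dx": -0.001,"dy": 0,"dz": 0.25,"yaw": 0,"claw": 1},
    {"dx": -0.001,"dy": 0,"dz": 0.272,"yaw": 0,"claw": 1},
    {"dx": -0.001,"dy": 0,"dz": 0.28,"yaw": 0,"claw": 1},
    {"dx": -0.001,"dy": 0,"dz": 0.283,"yaw": 0,"claw": 1},
    {"dx": -0.001,"dy": 0,"dz": 0.286,"yaw": 0,"claw": 1},
    {"dx": -0.001,"dy": 0,"dz": 0.288,"yaw": 0,"claw": 1},
    {"dx": -0.001,"dy": 0,"dz": 0.289,"yaw": 0,"claw": 1},
    {"dx": -0.001,"dy": 0,"dz": 0.29,"yaw": 0,"claw": 1},
    {"dx": -0.001,"dy": 0,"dz": 0.291,"yaw": 0,"claw": 1},
    {"dx": -0.001,"dy": 0,"dz": 0.291,"yaw": 0,"claw": 1},
  ],
)

```text
time: 49.5
tool_pos: [0.5392, 0.0204, 0.0836]
tool_rot: [0.0, 0.03, 1.0, -0.0]
contact_force: [-1.6, -0.7, 4.3]
gripper_width: 0.593
grasp_force: 62.8
```

Contact. Release, lift, and turn back while moving towards the robot side.

send_rows(
  increments=[
    {"dx": 0,"dy": 0,"dz": 0,"yaw": 0,"claw": -0.2},
    {"dx": 0,"dy": 0,"dz": 0,"yaw": 0,"claw": -0.4},
    {"dx": 0,"dy": 0,"dz": 0,"yaw": 0,"claw": -0.5},
    {"dx": 0,"dy": 0,"dz": 0,"yaw": 0,"claw": -0.5},
    {"dx": 0,"dy": 0,"dz": 0,"yaw": 0,"claw": -0.5},
    {"dx": 0,"dy": 0,"dz": -0.03,"yaw": 0,"claw": -0.5},
    {"dx": 0,"dy": 0,"dz": -0.09,"yaw": 0,"claw": -0.5},
    {"dx": 0,"dy": 0,"dz": -0.17,"yaw": 0,"claw": -0.5},
    {"dx": 0,"dy": 0,"dz": -0.25,"yaw": 0,"claw": -0.5},
    {"dx": 0.02,"dy": 0,"dz": -0.32,"yaw": 0.1,"claw": -0.3},
    {"dx": 0.06,"dy": 0,"dz": -0.36,"yaw": 0.2,"claw": 0},
    {"dx": 0.1,"dy": 0,"dz": -0.4,"yaw": 0.3,"claw": 0.15},
    {"dx": 0.14,"dy": -0.02,"dz": -0.4,"yaw": 0.4,"claw": 0.15},
    {"dx": 0.17,"dy": -0.05,"dz": -0.4,"yaw": 0.5,"claw": 0.15},
    {"dx": 0.2,"dy": -0.09,"dz": -0.4,"yaw": 0.6,"claw": 0.15},
    {"dx": 0.2,"dy": -0.13,"dz": -0.4,"yaw": 0.7,"claw": 0.15},
    {"dx": 0.2,"dy": -0.15,"dz": -0.4,"yaw": 0.8,"claw": 0.15},
    {"dx": 0.2,"dy": -0.15,"dz": -0.4,"yaw": 0.9,"claw": 0.15},
    {"dx": 0.2,"dy": -0.15,"dz": -0.4,"yaw": 1,"claw": 0.15},
    {"dx": 0.2,"dy": -0.15,"dz": -0.4,"yaw": 1,"claw": 0.15},
  ],
)

```text
time: 52.0
tool_pos: [0.4345, -0.0483, 0.2839]
tool_rot: [0.001, 0.703, 0.711, 0.0]
contact_force: [-0.2, 0.2, -0.7]
gripper_width: 0.424
grasp_force: 0.0
```

```bash
python3 - <<'E'
from h import *
T=tool();print(T[:3,3])
wi=manip.grab_frame("wrist");ti=manip.grab_frame("top");si=manip.grab_frame("side")
c=np.zeros((600,800,3),np.uint8)
c[:300,:400]=cv2.resize(wi[:,:,::-1],(400,300),interpolation=cv2.INTER_AREA)
c[:300,400:]=cv2.resize(ti[150:250,280-33:280+100,::-1],(400,300))
c[300:,:400]=cv2.resize(si[130:280,120:320,::-1],(400,300))
c[300:,400:]=cv2.resize(ti[:,:,::-1],(400,300),interpolation=cv2.INTER_AREA)
cv2.imwrite("pics/c9.png",c)
print(wproj([(.437,-.0533,.12)],T)*400/512)
mv(.4365,-.0533,.2,1.509)
E
```

```text
[ 0.4345 -0.0483  0.2839]
[[201.7856 141.4436]]
d [-0.0101  0.0038  0.1667] yaw 0.0492 phi now 1.583
```

View pics/c9.png

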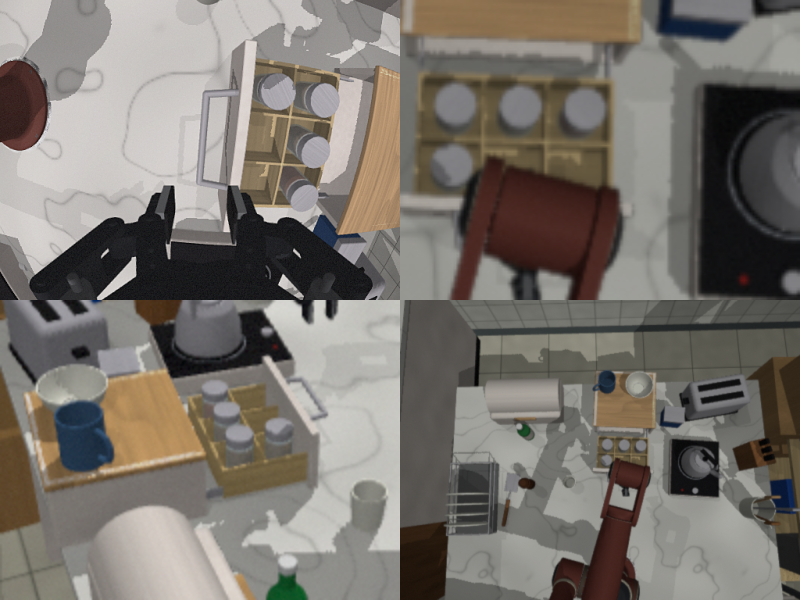

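All four jars stand upright in separate cells and the kettle is on its zone. The handle bar is at about (205,140) in the wrist panel. Grip it again and push.

send_rows(
  increments=[
    {"dx": -0.01,"dy": 0.008,"dz": 0.03,"yaw": 0.049,"claw": 0.15},
    {"dx": -0.01,"dy": 0.008,"dz": 0.1,"yaw": 0.049,"claw": 0.15},
    {"dx": -0.01,"dy": 0.008,"dz": 0.18,"yaw": 0.049,"claw": 0.15},
    {"dx": -0.01,"dy": 0.008,"dz": 0.26,"yaw": 0.049,"claw": 0.15},
    {"dx": -0.01,"dy": 0.008,"dz": 0.33,"yaw": 0.049,"claw": 0.15},
    {"dx": -0.01,"dy": 0.008,"dz": 0.36,"yaw": 0.049,"claw": 0.15},
    {"dx": -0.01,"dy": 0.008,"dz": 0.37,"yaw": 0.049,"claw": 0.15},
    {"dx": -0.01,"dy": 0.008,"dz": 0.37,"yaw": 0.049,"claw": 0.4},
    {"dx": -0.01,"dy": 0.008,"dz": 0.37,"yaw": 0.049,"claw": 0.6},
    {"dx": -0.01,"dy": 0.008,"dz": 0.37,"yaw": 0.049,"claw": 0.75},
    {"dx": -0.01,"dy": 0.008,"dz": 0.37,"yaw": 0.049,"claw": 1},
    {"dx": -0.01,"dy": 0.008,"dz": 0.37,"yaw": 0.049,"claw": 1},
    {"dx": -0.01,"dy": 0.008,"dz": 0.37,"yaw": 0.049,"claw": 1},
  ],
)

```text
time: 53.78
tool_pos: [0.4395, -0.0535, 0.0991]
tool_rot: [0.001, 0.729, 0.684, 0.001]
contact_force: [-0.3, -0.6, 5.4]
gripper_width: 0.09
grasp_force: 58.9
```

```bash
python3 - <<'E'
from h import *
T=tool();p=T[:3,3]; print(p); d=np.array([np.cos(.0625),-np.sin(.0625),0]); mv(*(p+.2*d),1.509)
E
```

```text
[ 0.4395 -0.0535  0.0991]
d [0.0004 0.4    0.001 ] yaw -0.0011 phi now 1.507
```

send_rows(
  increments=[
    {"dx": 0,"dy": 0.004,"dz": 0,"yaw": 0,"claw": 1},
    {"dx": 0,"dy": 0.012,"dz": 0,"yaw": 0,"claw": 1},
    {"dx": 0,"dy": 0.025,"dz": 0,"yaw": 0,"claw": 1},
    {"dx": 0,"dy": 0.045,"dz": 0,"yaw": 0,"claw": 1},
    {"dx": 0,"dy": 0.07,"dz": 0,"yaw": 0,"claw": 1},
    {"dx": 0,"dy": 0.095,"dz": 0,"yaw": 0,"claw": 1},
    {"dx": 0,"dy": 0.12,"dz": 0,"yaw": 0,"claw": 1},
    {"dx": 0,"dy": 0.145,"dz": 0,"yaw": 0,"claw": 1},
    {"dx": 0,"dy": 0.17,"dz": 0,"yaw": 0,"claw": 1},
    {"dx": 0,"dy": 0.195,"dz": 0,"yaw": 0,"claw": 1},
    {"dx": 0,"dy": 0.22,"dz": 0,"yaw": 0,"claw": 1},
    {"dx": 0,"dy": 0.245,"dz": 0,"yaw": 0,"claw": 1},
    {"dx": 0,"dy": 0.27,"dz": 0,"yaw": 0,"claw": 1},
    {"dx": 0,"dy": 0.295,"dz": 0,"yaw": 0,"claw": 1},
    {"dx": 0,"dy": 0.318,"dz": 0,"yaw": 0,"claw": 1},
    {"dx": 0,"dy": 0.337,"dz": 0,"yaw": 0,"claw": 1},
    {"dx": 0,"dy": 0.352,"dz": 0,"yaw": 0,"claw": 1},
    {"dx": 0,"dy": 0.363,"dz": 0,"yaw": 0,"claw": 1},
    {"dx": 0,"dy": 0.37,"dz": 0,"yaw": 0,"claw": 1},
    {"dx": 0,"dy": 0.37,"dz": 0,"yaw": 0,"claw": 1},
  ],
)

```text
time: 56.28
tool_pos: [0.6244, -0.0652, 0.0991]
tool_rot: [0.001, 0.729, 0.684, 0.001]
contact_force: [0.5, 0.9, 5.1]
gripper_width: 0.088
grasp_force: 58.9
```

send_rows(
  increments=[
    {"dx": 0,"dy": 0.003,"dz": 0,"yaw": 0,"claw": 1},
    {"dx": 0,"dy": 0.006,"dz": 0,"yaw": 0,"claw": 1},
    {"dx": 0,"dy": 0.009,"dz": 0,"yaw": 0,"claw": 1},
    {"dx": 0,"dy": 0.012,"dz": 0,"yaw": 0,"claw": 1},
    {"dx": 0,"dy": 0.015,"dz": 0,"yaw": 0,"claw": 1},
    {"dx": 0,"dy": 0.018,"dz": 0,"yaw": 0,"claw": 1},
    {"dx": 0,"dy": 0.02,"dz": 0,"yaw": 0,"claw": 1},
    {"dx": 0,"dy": 0.02,"dz": 0,"yaw": 0,"claw": 1},
  ],
)

```text
time: 57.28
tool_pos: [0.6338, -0.0659, 0.0992]
tool_rot: [0.001, 0.729, 0.684, 0.0]
contact_force: [0.7, -0.5, 5.6]
gripper_width: 0.089
grasp_force: 59.1
```

send_rows(
  increments=[
    {"dx": 0,"dy": 0.002,"dz": 0,"yaw": 0,"claw": 1},
    {"dx": 0,"dy": 0.004,"dz": 0,"yaw": 0,"claw": 1},
    {"dx": 0,"dy": 0.006,"dz": 0,"yaw": 0,"claw": 1},
    {"dx": 0,"dy": 0.008,"dz": 0,"yaw": 0,"claw": 1},
    {"dx": 0,"dy": 0.008,"dz": 0,"yaw": 0,"claw": 1},
  ],
)

```text
time: 57.9
tool_pos: [0.6361, -0.066, 0.0991]
tool_rot: [-0.001, 0.729, 0.684, -0.001]
contact_force: [-7.8, 0.0, 11.3]
gripper_width: 0.091
grasp_force: 59.6
```

Stop reached, with 0.200 m total travel. Release without pulling and lift away.

send_rows(
  increments=[
    {"dx": 0,"dy": 0.002,"dz": 0,"yaw": 0,"claw": 1},
    {"dx": 0,"dy": 0.002,"dz": 0,"yaw": 0,"claw": 1},
    {"dx": 0,"dy": 0,"dz": 0,"yaw": 0,"claw": 0.6},
    {"dx": 0,"dy": 0,"dz": 0,"yaw": 0,"claw": 0.3},
    {"dx": 0,"dy": 0,"dz": 0,"yaw": 0,"claw": 0.15},
    {"dx": 0,"dy": 0,"dz": 0,"yaw": 0,"claw": 0.15},
    {"dx": 0,"dy": 0,"dz": 0,"yaw": 0,"claw": 0.15},
    {"dx": 0,"dy": 0,"dz": -0.04,"yaw": 0,"claw": 0.15},
    {"dx": 0,"dy": 0,"dz": -0.12,"yaw": 0,"claw": 0.15},
    {"dx": 0,"dy": 0,"dz": -0.22,"yaw": 0,"claw": 0.15},
    {"dx": 0,"dy": -0.03,"dz": -0.32,"yaw": 0,"claw": 0.15},
    {"dx": 0,"dy": -0.1,"dz": -0.36,"yaw": 0,"claw": 0.15},
    {"dx": 0,"dy": -0.18,"dz": -0.36,"yaw": 0,"claw": 0.15},
    {"dx": 0,"dy": -0.26,"dz": -0.36,"yaw": 0,"claw": 0.15},
    {"dx": 0,"dy": -0.32,"dz": -0.36,"yaw": 0,"claw": 0.15},
    {"dx": 0,"dy": -0.34,"dz": -0.36,"yaw": 0,"claw": 0.15},
    {"dx": 0,"dy": -0.34,"dz": -0.36,"yaw": 0,"claw": 0.15},
  ],
)

```text
time: 60.02
tool_pos: [0.4677, -0.0552, 0.279]
tool_rot: [0.001, 0.729, 0.684, 0.001]
contact_force: [0.1, 0.1, 0.1]
gripper_width: 0.424
grasp_force: 0.0
```

```bash
python3 - <<'E'
from h import *
wi=manip.grab_frame("wrist");ti=manip.grab_frame("top");si=manip.grab_frame("side")
c=np.zeros((600,800,3),np.uint8)
c[:300,:400]=cv2.resize(wi[:,:,::-1],(400,300),interpolation=cv2.INTER_AREA)
c[:300,400:]=cv2.resize(ti[140:260,250:410,::-1],(400,300),interpolation=cv2.INTER_CUBIC)
c[300:,:400]=cv2.resize(si[130:280,120:320,::-1],(400,300))
c[300:,400:]=cv2.resize(ti[:,:,::-1],(400,300),interpolation=cv2.INTER_AREA)
cv2.imwrite("pics/c10.png",c)
print((proj("top",[.5252,-.4168,.255])-[250,140])*2.5)
E
```

```text
[363.8013 151.1198]
```

View pics/c10.png

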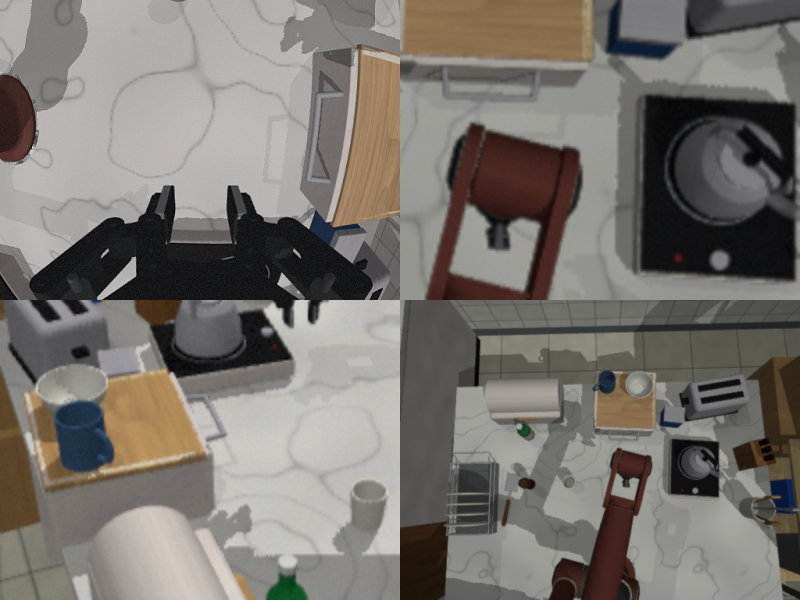

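The drawer is shut, the kettle is on its zone, and the cup, mill, bottle and spatula are where they were. Handing in.

```bash
python3 -c "
from plant import manip
print(manip.job_done())"
```

```text
the job is handed in; nothing more can be done
None
```

The job is handed in after about 60 s: the kettle stands on the hotplate's cooking zone, all four jars stand upright in separate drawer cells, the drawer is fully shut, and the mill, cup, bottle and spatula were not touched; no verdict came back.

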